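Pack the honing kit from the tilt-out bin

TASK

Swing the tilt-out bin in the wooden rack fully forward by its knob, take out the three pieces and nest them flat in the stepped plywood box: the sanding block at the bottom, the whetstone on top of it and the thin wood slip on top of both, each fully down in its step. Then swing the empty bin fully shut again, and leave the tin and the cup on the rack and the glue bottle where they stand.

Things in the scene. Friction and masses are not known exactly. Their poses are not given: they have to be found in the camera images.
- bin_hinge (a point): Middle of the pale wooden bin's hinge line (its bottom front edge), 20 mm above the bench. Frame turns with the bin: x into the bin's depth, y along its width, z normal to its floor; shut, x is level and z up. In it: floor top z 6 mm; front wall x 0 to 8 mm, 95 mm high; inside x 8 to 138, y -128 to 128 mm; side and back walls 40 mm high.
- bin_knob (a point): Middle of the neck of the bin's dark wooden knob, where to pinch it: a stub 22 mm thick and 28 mm long along the bin's x, with a head 32 mm across, 10 mm thick at its free end. On the middle of the front wall, 16 mm in front of it, 72 mm from the hinge line along the bin's z. Moves and turns with the bin; axes as bin_hinge.
- bin (a joint): Swing of the bin (rad): 0 shut, 0.45 fully forward at its stop, mouth tilted 26 degrees toward the rack's front, i.e. the robot. Stiff hinge: it stays wherever it is left, loaded or empty; 10 to 16 N at the knob moves it.
- sand_block_a_mid (a point): Centre of the sanding block: reddish-brown hardwood, 75 long (x) x 45 wide (y) x 30 mm thick (z), about 0.07 kg. Starts flat on the bin's floor, its length across the bin's depth, in any of three places about 75 mm apart along the bin's width; it may slide toward the front wall as the bin swings forward.
- whetstone_mid (a point): Centre of the whetstone: dark grey, 105 long (x) x 42 wide (y) x 22 mm thick (z), about 0.22 kg. Starts flat in the bin like the sanding block.
- kit_box: Fixed plywood box, 144 (x) x 70 (y) x 66 mm (z up); origin under its centre. Floor 8 mm thick; inside 54 mm wide (y), length (x) stepped: 83 mm up to z = 37 mm, 113 mm up to z = 59 mm, 128 mm above. Each long side has a finger notch, x = -25 to 25 mm, open from top to floor, for fingers that grip a piece across its width. Seated centres at z = 23 (block), 49 (whetstone), 64 mm (slip).
- wax_tin: Loose tin, 66 mm across, 28 mm high, standing on the rack's top board; origin at the centre of its underside. Leave alone.
- cup_a: Loose turned wooden cup, 66 mm across, 55 mm high, standing on the rack's top board; origin at the centre of its underside. Leave alone.
- glue_bottle: Loose upright glue bottle, 52 mm across, 159 mm high, on the bench between rack and box, farther back; origin at the centre of its underside. Leave alone. The bench lamp's shade hangs high above the bench near it, to the right: keep the arm clear of it and lift no higher than needed there.
- slip_a_mid (a point): Centre of the thin pale wood slip: 120 long (x) x 30 wide (y) x 8 mm thick (z), about 0.02 kg. Starts flat in the bin like the others.
- rack: Fixed wooden rack round the bin; origin on the bench right below the hinge line's middle, +x away from its front. 302 mm wide, 164 mm deep. Top board over the back half of the shut bin's mouth: 152 to 164 mm above the bench, from x = 80 mm back. Side boards start at x = -8 mm up to 80 mm height, at x = 84 mm above that.
Things that resemble listed ones, but are neither listed nor needed, are in the scene too. Leave any orange look-alike of the part that bears sand_block_a_mid alone.

How it is judged:
By the outcome, as a careful person would: the job done as asked, in the order asked, and still so for the second after the job is handed in, with the robot touching nothing.
It also fails if it takes over 72 s, if anything falls off the work surface, if the arm or the gripper's body presses on something with over 40 N, if the wrist force passes 120 N, or if a joint passes its speed limit or range.

ROBOT

A 6-joint arm with a two-finger parallel gripper is mounted at the origin on a cart in front of the work surface, level with it; the furniture and walls round the work are solid. World frame = base frame: x ahead of the robot, y to its left, z up, the work surface at z = 0. Lengths are in mm, angles in rad, forces in N, time in s.
With the tool pointing down it reaches from about 275 to 750 mm from the base axis. Payload 10.2 kg.
Tool frame: the origin (TCP) lies on the centre line of the jaws, within the pads' length; the fingertips stand 17 mm ahead of it and the grasp point (between the pads) lies 2 mm behind it (ctrl.tip_extent is the distance from the TCP to the fingertips, in mm); z points along the fingers, y is the line along which they close (so a half turn about z gives the same grasp; the last joint's range is limited). The gripper opens to 85 mm and grips with 20 to 120 N. Pads are 22 mm wide; open, the fingers measure 114 mm over their backs; the gripper's body (76 mm by 85 mm) begins 54 mm behind the grasp point. The pads swing forward as they close: fully open they stand 13 mm farther back than shut.
Start: joints at [-1.532, 0.313, 1.498, -0, 1.331, -0.223], TCP at [135.867, -507.121, 216.594] pointing down, gripper open.
Joint ranges: [-2.94, 2.94], [-0.97, 2.17], [0.19, 2.56], [-1.23, 4.37], [0.02, 3.11], [-2.88, 2.88]. Speed limits (rad/s): [2.39, 2.39, 3.01, 3.14, 3.14, 3.14].

INTERFACE

Orientations are given as a unit quaternion [w, x, y, z].
In Python, from rig import sensors, capture, ctrl, cut_out, place_of gives the robot as it stands.
- The arm moves only by the shell command python3 -m jog 'ROWS' [FORCE]. ROWS is JSON, a list of rows, each a list of 3 entries, a list of its own where there are three numbers: the shift along the world's x, y, z in mm, then the turn, a rotation vector about the world's x, y, z in degrees, then the closure, from 0 (fully open) to 1 (shut). A call has exactly 8 rows; each row is the pose to reach, as a shift and turn from the pose commanded when the call began; what a row does not reach only later rows make up. A row lasts 1/12 s, in which the tool goes at most 41.7 mm and 7.16 degrees, less where a joint would pass 70% of its speed; a pose out of reach is approached as far as the arm can. A call with a gripper value outside its range is refused whole. The fingers move at their own pace and stop on an object; FORCE is the grip in N (left out, the last holds). Time passes only in rows, so rows that repeat a pose let the fingers close, or fill a call up. It gives the time, the measured TCP pose, the force and the opening at its end, in the units of the state.
- sensors.sense(): the state, without advancing time (a new reading comes with each control period).
- capture(name): name is "scene" or "top"; returns a dict with "color" (400x640x3 uint8, blue, green, red), "z_map" (400x640 float32, mm along the optical axis (not along the pixel's ray), 0 where there is no reading), "camera_matrix" (3x3 intrinsics, pixels), "R" (3x3) and "t" (3): a world point X has camera coordinates R X + t. Camera axes: x right, y down, z forward; pixel columns grow to the right and rows downward; lengths in mm; the calibration is good to about 2 mm. A picture is of the moment at which its call begins.
- ctrl.finish_job(): hands the job in, once; it reports no verdict.
Trained networks look in a picture, given as the dict that the camera call returned (one of the last four; its "shot" number tells which), for a name from the list of things; names that differ only in an ending like _2 or _b are one class to them, and where a whole thing is asked for, a point or a joint stands for the part that bears it (a point fixed in the world has none). Each returns a list of dicts, best first, with "p" (0 to 1); they miss things now and then, are a little off and sometimes report something else, mostly with a low value. They report only what shows in the picture. A call takes as long as a camera call. They do not tell look-alikes from the thing itself.
- cut_out(picture, query): "region" (400x640 bool, what is visible of it) and "box" ([left, top, right, bottom] in pixels, round what is visible of it).
- place_of(picture, query): "centre" ([row, column] in pixels: a listed point, or the origin of a listed thing).
The state is a dict: "time_s": time; "joints": joint angles; "dq": joint speeds; "tau": joint torques, N m; "eef_pos": TCP position; "ee_rot": TCP orientation; "force": force on the tool from outside, world axes, zero at the start; "wrist_torque": the same for the moment, N m; "grip_width": opening from 0.0 (shut) to 1.0 (fully open).
Only numpy, scipy, OpenCV 4.12 (cv2) and the standard library are available. Lean on these libraries where they do the work, as an engineer would, in place of code of your own. Each camera call takes 0.05 s, during which the arm holds its last target. There are 200 camera calls.

## Working session

There is one attempt and no reset: what is moved stays moved. The work goes in short steps, Python scripts to look and compute and a shell command to move; the robot and the scene stay as the last step left them, time stands still between calls to the robot, and variables do not carry over. Pictures are saved under pics/ and viewed, on a budget of 10 in all, crops included, one or two more only if the job needs it, and the job is handed in when it is done.

```bash
ls; mkdir -p pics; cat > h.py <<'E'
import numpy as np,cv2
from rig import sensors,capture,ctrl,cut_out,place_of
def pt(c,r,col,z=None):
    K=c["camera_matrix"];R=c["R"];t=c["t"]
    ray=np.linalg.inv(K)@np.array([col,r,1.])
    if z is None:
        w=c["z_map"][int(r)-1:int(r)+2,int(col)-1:int(col)+2];w=w[w>0]
        if len(w)==0:return None
        return R.T@(ray*np.median(w)-t)
    o=-R.T@t;d=R.T@ray
    return o+d*(z-o[2])/d[2]
def px(c,X):
    p=c["camera_matrix"]@(c["R"]@np.array(X,float)+c["t"]);return p[:2]/p[2]
def cloud(c,m=None):
    v,u=np.nonzero((c["z_map"]>0)&(m if m is not None else True));z=c["z_map"][v,u]
    P=(np.linalg.inv(c["camera_matrix"])@np.vstack([u,v,np.ones_like(u)]))*z
    return (c["R"].T@(P-c["t"][:,None])).T
E
python3 - <<'E'
from h import *
np.set_printoptions(precision=1,suppress=True)
ims=[]
for n in("scene","top"):
    c=capture(n);ims.append(c["color"])
    cv2.imwrite(f"pics/{n}0.png",c["color"])
    print(n,"cam at",-c["R"].T@c["t"])
    for q in["bin_hinge","bin_knob","sand_block_a_mid","whetstone_mid","slip_a_mid","kit_box","wax_tin","cup_a","glue_bottle","rack"]:
        for d in place_of(c,q)[:3]:
            r,k=d["centre"];print(q,round(d["p"],2),[int(r),int(k)],pt(c,r,k),pt(c,r,k,0))
E
```

```text
pics
scene cam at [ 212.   701.6 1112.4]
bin_hinge 0.58 [264, 325] [526.2 109.1  26. ] [533.7  95.    0. ]
bin_knob 0.57 [252, 331] [509.1 104.   99.3] [538.2  45.4   0. ]
sand_block_a_mid 0.89 [328, 285] [518.6 357.7  30. ] [527.1 348.1   0. ]
sand_block_a_mid 0.6 [253, 304] [594.4 123.6  54. ] [613.9  94.1   0. ]
sand_block_a_mid 0.6 [170, 307] [ 800.4 -231.3   27.9] [ 815.6 -255.3    0. ]
whetstone_mid 0.62 [238, 314] [601.4  50.5  46.6] [618.4  22.    0. ]
slip_a_mid 0.8 [272, 296] [586.7 186.1  32.3] [597.9 170.7   0. ]
slip_a_mid 0.66 [215, 384] [ 438.7 -162.9   42.4] [ 447.7 -197.2    0. ]
kit_box 0.94 [213, 383] [ 452.4 -198.8    7.6] [ 454. -205.    0.]
wax_tin 0.81 [233, 283] [636.1 170.9 189.6] [723.3  61.8   0. ]
cup_a 0.76 [205, 301] [643.6  59.3 203. ] [739.9 -84.1   0. ]
cup_a 0.68 [264, 325] [524.9 110.7  24.3] [531.9  97.5   0. ]
glue_bottle 0.89 [192, 336] [ 638.4 -173.6   42.4] [ 655.3 -208.3    0. ]
glue_bottle 0.2 [205, 299] [648.6  61.9 202.2] [745.5 -80.2   0. ]
rack 0.61 [266, 324] [523.6 121.   27.5] [531.5 106.3   0. ]
top cam at [ 372.5   21.7 1382. ]
bin_h
[... 175 characters left out ...]
.4] [610.1 119.    0. ]
sand_block_a_mid 0.91 [224, 197] [521.7 352.7  27.1] [524.7 359.3   0. ]
sand_block_a_mid 0.88 [246, 431] [ 453.1 -344.1   28. ] [ 454.7 -351.7    0. ]
whetstone_mid 0.6 [193, 302] [610.5  39.7  45.3] [618.5  40.3   0. ]
kit_box 0.72 [245, 383] [ 457.5 -204.6    5.1] [ 457.9 -205.5    0. ]
kit_box 0.62 [169, 306] [655.8  27.3 173.6] [696.5  28.1   0. ]
wax_tin 0.7 [174, 255] [636.9 163.4 189.4] [678.8 185.9   0. ]
cup_a 0.81 [163, 304] [672.4  31.9 170. ] [714.4  33.4   0. ]
cup_a 0.32 [191, 300] [616.1  43.6  46.2] [624.5  44.3   0. ]
glue_bottle 0.91 [184, 381] [ 629.  -190.3   91.9] [ 647.3 -205.4    0. ]
rack 0.74 [222, 279] [518.5 103.5  98.6] [529.7 109.8   0. ]
```

View pics/scene0.png

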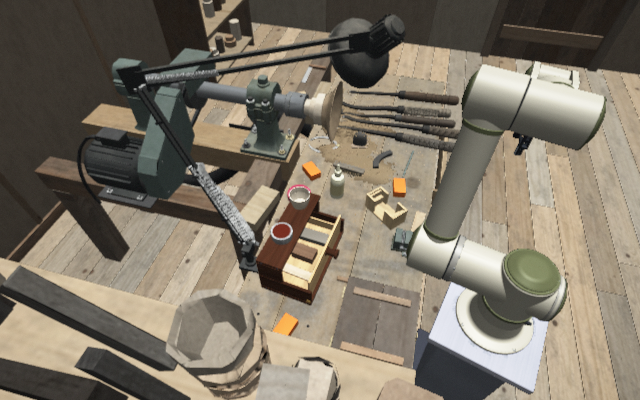

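View pics/top0.png

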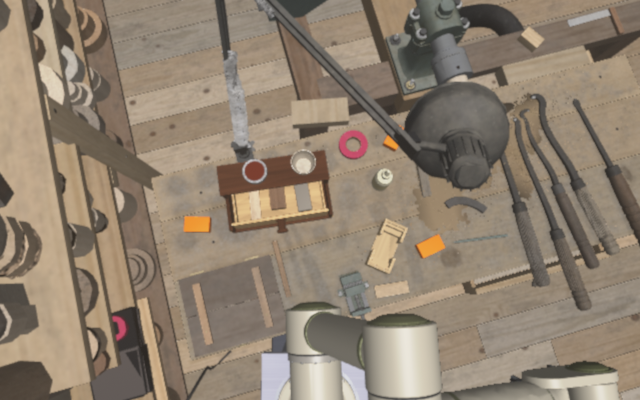

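```bash
python3 - <<'E'
from h import *
np.set_printoptions(precision=1,suppress=True)
c=capture("top");s=capture("scene")
np.savez("pics/c.npz",z=c["z_map"])
for nm,k in(("top",c),("scene",s)):
  P=cloud(k)
  def rect(lo,hi,box,l):
    m=(P[:,2]>lo)&(P[:,2]<hi)&(P[:,0]>box[0])&(P[:,0]<box[1])&(P[:,1]>box[2])&(P[:,1]<box[3])
    if m.sum()<15: print(nm,l,"few",m.sum());return
    r=cv2.minAreaRect(P[m][:,:2].astype(np.float32));print(nm,l,m.sum(),np.array(r[0]),np.array(r[1]),round(r[2],1),"zmed",np.median(P[m][:,2]))
  rect(158,169,(480,760,-80,290),"topboard")
  rect(108,119,(480,600,-80,290),"frontwall")
  rect(60,71,(380,540,-300,-130),"kit rim")
  rect(40,71,(380,540,-300,-130),"kit 40+")
  rect(5,71,(380,540,-300,-130),"kit all")
  for q in["sand_block_a_mid","whetstone_mid","slip_a_mid","kit_box","bin","rack","wax_tin","cup_a","glue_bottle","bin_knob"]:
    for d in cut_out(k,q)[:3]:
        m=d["region"];Q=cloud(k,m)
        if len(Q)<10: continue
        h=np.percentile(Q[:,2],[5,50,95]);T=Q[abs(Q[:,2]-h[1])<8]
        r=cv2.minAreaRect(T[:,:2].astype(np.float32))
        print(nm,q,round(d["p"],2),d["box"],len(Q),h,np.array(r[0]),np.array(r[1]),round(r[2],1))
a=cv2.resize(c["color"][145:240,200:340],None,fx=5,fy=5,interpolation=cv2.INTER_CUBIC)[:, :700]
b=cv2.resize(c["color"][215:275,355:455],None,fx=5,fy=5,interpolation=cv2.INTER_CUBIC)
cv2.imwrite("pics/crop1.png",a);cv2.imwrite("pics/crop2.png",b)
o=np.zeros((475+0,800,3),np.uint8)
a2=cv2.resize(a,(500,340));b2=cv2.resize(b,(300,180));o=np.zeros((340,800,3),np.uint8);o[:, :500]=a2;o[:180,500:]=b2
o[180:340,500:720]=cv2.resize(s["color"][175:235,355:437],(220,160))
cv2.imwrite("pics/crop.png",o)
E
```

```text
top topboard 2374 [687.2 124.3] [162.5 303.9] 8.7 zmed 163.26238328847555
top frontwall 290 [534.6 117.6] [297.4  76.6] 83.0 zmed 113.85294317024443
top kit rim 299 [ 453.6 -207.1] [ 70.1 144.6] 65.9 zmed 64.55571004092512
top kit 40+ 465 [ 453.8 -207. ] [ 70.6 144.9] 65.9 zmed 62.524120401191915
top kit all 1152 [ 460.4 -217.6] [163.2 156.6] 89.8 zmed 35.050069716102136
top sand_block_a_mid 0.83 [272.3, 186.1, 284.1, 210.8] 321 [42.9 54.9 59.5] [596.4 112.2] [61.2 42.6] 7.0
top sand_block_a_mid 0.82 [417.0, 236.6, 444.2, 261.1] 395 [18.4 28.6 33.5] [ 454.2 -341.7] [44.5 75.2] 24.9
top sand_block_a_mid 0.66 [385.7, 133.5, 399.6, 153.5] 126 [ 4.3 27.7 33. ] [ 769.8 -235.8] [43.5 24.4] 54.4
top whetstone_mid 0.89 [294.4, 186.5, 312.5, 210.3] 338 [42.4 46.9 51.5] [599.3  37.7] [77.8 40.1] 9.9
top slip_a_mid 0.85 [245.6, 189.5, 260.1, 220.3] 269 [28.  33.4 38.2] [578.8 180.3] [84.3 29.7] 6.4
top kit_box 0.65 [366.9, 220.2, 409.5, 274.6] 1288 [ 3.2 31.  66.5] [ 451.2 -203. ] [ 64.7 136.6] 66.0
top bin 0.7 [231.9, 181.7, 326.3, 233.3] 2237 [ 20.9  27.5 114.5] [581.3 103.7] [106.4 265.2] 8.
[... 1558 characters left out ...]
.5, 339.0, 294.8] 1481 [ 22.7  39.9 114.3] [583.8 102.6] [113.2 252.4] 9.2
scene rack 0.62 [254.0, 193.3, 342.8, 307.8] 4882 [ 10.9  80.2 165.4] [574.2 114.3] [328.7 167.8] 87.4
scene wax_tin 0.61 [272.9, 223.4, 295.0, 244.0] 403 [170.1 190.7 194. ] [645.1 167.4] [62.6 67.1] 34.5
scene cup_a 0.65 [288.4, 185.6, 312.1, 212.6] 392 [171.9 198.4 218. ] [665.8  35.9] [59.4 66.3] 39.4
scene cup_a 0.17 [330.8, 169.4, 344.4, 201.2] 380 [  3.9  71.4 131. ] [ 639.9 -185.8] [49.7 19.2] 40.8
scene glue_bottle 0.63 [330.4, 170.5, 346.1, 202.6] 366 [ 10.2  76.3 131.3] [ 640.1 -185.7] [50.  19.2] 40.8
scene bin_knob 0.83 [279.8, 215.8, 342.4, 291.5] 1696 [ 22.6  39.3 114.3] [575.6 101.2] [116.  259.2] 14.0
```

View pics/crop.png

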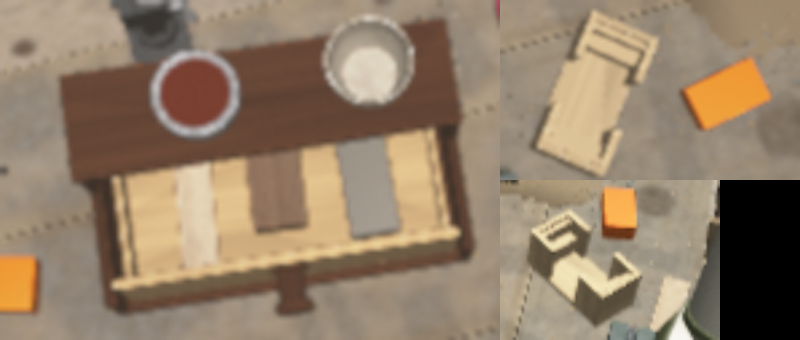

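```bash
cat >> h.py <<'E'
from scipy.spatial.transform import Rotation as Ro
E
python3 - <<'E'
from h import *
np.set_printoptions(precision=1,suppress=True)
print("tip",ctrl.tip_extent, [a for a in dir(ctrl) if a[0]!="_"])
st=sensors.sense();q=st["ee_rot"];print(st["eef_pos"],st["grip_width"],"\n",Ro.from_quat([q[1],q[2],q[3],q[0]]).as_matrix())
for n in("top","scene"):
  P=cloud(capture(n))
  # yaw: back edge/front edge of top board
  m=(abs(P[:,2]-163.5)<4)&(P[:,0]>560)&(P[:,0]<760)&(P[:,1]>-80)&(P[:,1]<300)
  T=P[m]
  th=np.radians(8.5)
  for it in range(4):
    ex=np.array([np.cos(th),np.sin(th)]);ey=np.array([-ex[1],ex[0]])
    u=T[:,:2]@ex;v=T[:,:2]@ey
    f=[]
    for b in np.arange(v.min()+10,v.max()-10,8):
      k=(v>=b)&(v<b+8)
      if k.sum()>5:f.append((b+4,np.percentile(u[k],2)))
    f=np.array(f);f=f[abs(f[:,1]-np.median(f[:,1]))<8];p=np.polyfit(f[:,0],f[:,1],1);th-=np.arctan(p[0])
  ex=np.array([np.cos(th),np.sin(th)]);ey=np.array([-ex[1],ex[0]]);u=T[:,:2]@ex;v=T[:,:2]@ey
  k=(v>np.percentile(v,5))&(v<np.percentile(v,95))
  print(n,"yaw",np.degrees(th),"front u",np.median(f[:,1]),"v range",np.percentile(v,[.5,2,98,99.5]))
  W=P[(abs(P[:,2]-114)<4)&(P[:,0]<570)&(P[:,0]>480)&(P[:,1]>-80)&(P[:,1]<290)];u=W[:,:2]@ex;v=W[:,:2]@ey
  k=abs(u-np.median(u))<9;print("wall u",np.percentile(u[k],[5,50,95]),"v",np.percentile(v[k],[1,99]))
  vc=(np.percentile(v[k],1)+np.percentile(v[k],99))/2;u0=np.median(u[k])-4
  print("origin",ex*u0+ey*vc)
  for q in["bin_knob","bin_hinge","sand_block_a_mid"]: pass
  # knob: points ahead of wall
  uu=P[:,:2]@ex-u0;vv=P[:,:2]@ey-vc
  N=P[(uu>-50)&(uu<-6)&(P[:,2]>70)&(P[:,2]<112)&(abs(vv)<80)];print("knob",len(N),(N[:,:2]@ey-vc).mean(),np.percentile(N[:,:2]@ex-u0,[1,99]),np.percentile(N[:,2],[50,98]))
E
```

```text
tip 17.0 ['PlanningError', 'finish_job', 'tip_extent']
[ 135.9 -507.1  216.6] 0.999625362080461 
 [[ 1.   0.3  0. ]
 [ 0.3 -1.   0. ]
 [ 0.   0.  -1. ]]
top yaw 8.619256745575356 front u 618.6358457793123 v range [-130.4 -127.2  166.2  169.4]
wall u [537.5 541.2 545. ] v [-113.6  152.2]
origin [528.3  99.6]
knob 105 0.14308108594814076 [-37.8  -6.4] [101.1 108.7]
scene yaw 8.59074681601999 front u 618.1494113059262 v range [-126.2 -116.3  170.2  172.4]
wall u [537.1 540.6 544.4] v [-109.8  156.5]
origin [527.1 103.2]
knob 86 2.1657926434574737 [-37.5  -6.7] [100.5 108.8]
```

```bash
cat >> h.py <<'E'
TH=8.6;O=np.array([528.4,100.4,20.]);KB=np.array([453.,-206.5,0]);KY=-24.1
F=np.diag([1.,-1,-1])
def Rb(a): return Ro.from_euler('z',TH,degrees=True)*Ro.from_euler('y',-a)
def binpt(a,x,y,z): return O+Rb(a).apply([x,y,z])
def cur():
    s=sensors.sense();q=s["ee_rot"];return np.array(s["eef_pos"]),Ro.from_quat([q[1],q[2],q[3],q[0]])
def go(label,pos,R):
    "R: frame rotation whose -z is the approach direction, y the closing line"
    p,r=cur();T=R*Ro.from_matrix(F)
    a=(T*r.inv()).as_rotvec(degrees=True)
    b=((T*Ro.from_euler('z',180,degrees=True))*r.inv()).as_rotvec(degrees=True)
    if np.linalg.norm(b)<np.linalg.norm(a):a=b
    print(label,"shift",np.round(pos-p,1),"turn",np.round(a,1),"| tcp",np.round(p,1))
def st():
    s=sensors.sense();print("t",round(s["time_s"],2),"pos",np.round(s["eef_pos"],1),"F",np.round(s["force"],1),"open",round(s["grip_width"]*85,1))
E
python3 - <<'E'
from h import *
for a in(0,.15,.3,.45,.47): go(a,binpt(a,-16,0,72)-Rb(a).apply([0,0,2]),Rb(a))
go("above",binpt(0,-16,0,72)+[0,0,100],Rb(0))
E
```

```text
0 shift [ 376.7  605.1 -126.6] turn [-0.   0.  -6.4] | tcp [ 135.9 -507.1  216.6]
0.15 shift [ 366.6  603.6 -129.7] turn [ 1.8 -8.4 -6.4] | tcp [ 135.9 -507.1  216.6]
0.3 shift [ 357.   602.1 -134.4] turn [  3.5 -16.8  -6.4] | tcp [ 135.9 -507.1  216.6]
0.45 shift [ 348.2  600.8 -140.5] turn [  5.3 -25.2  -6.3] | tcp [ 135.9 -507.1  216.6]
0.47 shift [ 347.1  600.6 -141.4] turn [  5.5 -26.4  -6.3] | tcp [ 135.9 -507.1  216.6]
above shift [376.7 605.1 -24.6] turn [-0.   0.  -6.4] | tcp [ 135.9 -507.1  216.6]
```

```bash
python3 -m jog '[[[40,64,0],[0,0,-6],0],[[80,128,0],[0,0,-6],0],[[120,193,0],[0,0,-6],0],[[160,257,0],[0,0,-6],0],[[180,289,0],[0,0,-6],0],[[200,321,0],[0,0,-6],0],[[210,337,0],[0,0,-6],0],[[210,337,0],[0,0,-6],0]]' && python3 -m jog '[[[20,32,0],[0,0,0],0],[[40,64,0],[0,0,0],0],[[60,96,0],[0,0,0],0],[[80,128,-5],[0,0,0],0],[[100,161,-10],[0,0,0],0],[[120,193,-15],[0,0,0],0],[[140,225,-20],[0,0,0],0],[[160,257,-24],[0,0,0],0]]' && python3 - <<'E'
from h import *
st()
go("above",binpt(0,-16,0,72)+[0,0,60],Rb(0))
c=capture("scene");cv2.imwrite("pics/a.png",cv2.resize(c["color"][150:350,200:440],None,fx=3,fy=3))
c=capture("top")
E
```

```text
time_s: 2.97
eef_pos: [312.7, -222.4, 216.8]
ee_rot: [0.0, 0.997, 0.078, 0.0]
force: [0.8, -0.4, 0.6]
grip_width: 0.997
time_s: 3.63
eef_pos: [472.8, 34.8, 192.3]
ee_rot: [0.0, 0.997, 0.079, 0.0]
force: [1.7, -1.5, 0.4]
grip_width: 1.0
t 3.63 pos [472.8  34.8 192.3] F [ 1.7 -1.5  0.4] open 85.0
above shift [ 39.8  63.2 -40.3] turn [ 0.   0.  -0.4] | tcp [472.8  34.8 192.3]
```

```bash
python3 -m jog '[[[10,15,-10],[0,0,0],0],[[20,32,-20],[0,0,0],0],[[30,48,-30],[0,0,0],0],[[36,57,-36],[0,0,0],0],[[40,63,-40],[0,0,0],0],[[40,63,-40],[0,0,0],0],[[40,63,-40],[0,0,0],0],[[40,63,-40],[0,0,0],0]]' && python3 - <<'E'
from h import *
st()
go("knob",binpt(0,-16,0,72)-[0,0,2],Rb(0))
c=capture("scene");a=cv2.resize(c["color"][200:310,260:400],None,fx=5,fy=5)
X=px(c,binpt(0,-16,0,72));Y=px(c,binpt(0,0,0,95))
print(X,Y,px(c,binpt(0,4,-136,95)),px(c,binpt(0,4,136,95)))
for p in (X,px(c,binpt(0,4,-136,95)),px(c,binpt(0,4,136,95))): cv2.circle(a,(int((p[0]-260)*5),int((p[1]-200)*5)),4,(0,255,0),-1)
cv2.imwrite("pics/a.png",a)
E
```

```text
time_s: 4.4
eef_pos: [512.1, 95.1, 153.2]
ee_rot: [0.0, 0.997, 0.078, 0.0]
force: [-0.5, 0.2, 0.4]
grip_width: 0.996
t 4.4 pos [512.1  95.1 153.2] F [-0.5  0.2  0.4] open 84.7
knob shift [  0.5   2.9 -63.2] turn [ 0.   0.  -0.4] | tcp [512.1  95.1 153.2]
[331.07584313 252.11971291] [326.46894699 246.4187567 ] [339.92195702 214.45585059] [308.49110951 282.15982777]
```

View pics/a.png

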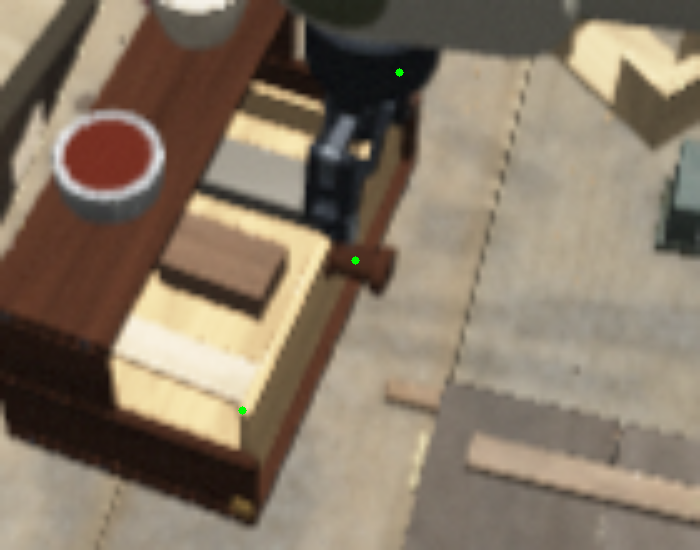

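```bash
python3 -m jog '[[[0,2,-15],[0,0,0],0],[[0,3,-35],[0,0,0],0],[[0,3,-50],[0,0,0],0],[[0,3,-60],[0,0,0],0],[[0,3,-63],[0,0,0],0],[[0,3,-63],[0,0,0],0.5],[[0,3,-63],[0,0,0],1],[[0,3,-63],[0,0,0],1]]' 60 && python3 -m jog '[[[0,0,0],[0,0,0],1],[[0,0,0],[0,0,0],1],[[0,0,0],[0,0,0],1],[[0,0,0],[0,0,0],1],[[0,0,0],[0,0,0],1],[[0,0,0],[0,0,0],1],[[0,0,0],[0,0,0],1],[[0,0,0],[0,0,0],1]]' && python3 - <<'E'
from h import *
st()
for a in(0,.1,.2,.3,.4,.45,.48): go(a,binpt(a,-16,0,72)-Rb(a).apply([0,0,2]),Rb(a))
E
```

```text
time_s: 5.12
eef_pos: [512.7, 98.7, 90.5]
ee_rot: [0.0, 0.997, 0.078, 0.001]
force: [-0.2, 0.1, -0.3]
grip_width: 0.604
time_s: 5.78
eef_pos: [512.2, 98.8, 89.6]
ee_rot: [0.0, 0.997, 0.078, 0.0]
force: [-0.6, -0.3, 0.8]
grip_width: -0.002
t 5.78 pos [512.2  98.8  89.6] F [-0.6 -0.3  0.8] open -0.1
0 shift [ 0.4 -0.8  0.4] turn [ 0.   0.  -0.4] | tcp [512.2  98.8  89.6]
0.1 shift [-6.4 -1.8 -1.6] turn [ 0.9 -5.7 -0.4] | tcp [512.2  98.8  89.6]
0.2 shift [-13.   -2.8  -4.2] turn [  1.8 -11.3  -0.4] | tcp [512.2  98.8  89.6]
0.3 shift [-19.4  -3.7  -7.5] turn [  2.6 -17.   -0.4] | tcp [512.2  98.8  89.6]
0.4 shift [-25.3  -4.6 -11.4] turn [  3.5 -22.6  -0.4] | tcp [512.2  98.8  89.6]
0.45 shift [-28.1  -5.1 -13.5] turn [  3.9 -25.5  -0.4] | tcp [512.2  98.8  89.6]
0.48 shift [-29.8  -5.3 -14.9] turn [  4.2 -27.2  -0.4] | tcp [512.2  98.8  89.6]
```

```bash
python3 - <<'E'
from h import *
c=capture("scene");a=cv2.resize(c["color"][215:305,290:380],None,fx=6,fy=6)
p,_=cur();p=px(c,p);cv2.circle(a,(int((p[0]-290)*6),int((p[1]-215)*6)),4,(0,255,0),-1)
cv2.imwrite("pics/b.png",a)
E
```

```text
(no output)
```

View pics/b.png

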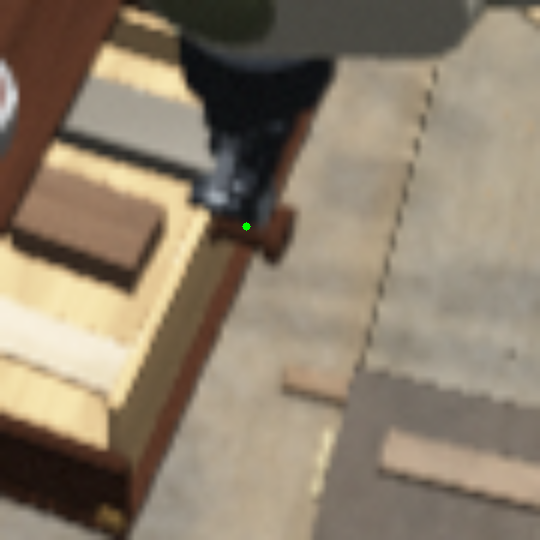

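```bash
python3 - <<'E'
from h import *
np.set_printoptions(precision=0,suppress=True,linewidth=150)
for n in("scene","top"):
  c=capture(n)
  p,_=cur();print(n,px(c,p),px(c,p-[0,0,17]))
  if n=="scene":
    for r in range(236,262,2):
      print(r,[tuple(np.round(binv).astype(int)) if (w:=pt(c,r,k)) is not None and (binv:=Rb(0).inv().apply(w-O)) is not None else None for k in range(322,342,3)])
  else:
    k=c["color"];cv2.imwrite("pics/t1.png",cv2.resize(k[180:260,230:330],None,fx=6,fy=6))
    P=Rb(0).inv().apply(cloud(c)-O);N=P[(P[:,0]>-45)&(P[:,0]<-6)&(P[:,2]>45)&(P[:,2]<100)&(abs(P[:,1])<60)];print(len(N),np.round(N[::max(1,len(N)//25)]))
E
```

```text
scene [331. 253.] [331. 256.]
236 [(np.int64(45), np.int64(-78), np.int64(26)), (np.int64(-7), np.int64(37), np.int64(202)), (np.int64(-17), np.int64(39), np.int64(210)), (np.int64(-25), np.int64(37), np.int64(211)), (np.int64(-30), np.int64(24), np.int64(197)), (np.int64(-36), np.int64(16), np.int64(189)), (np.int64(-6), np.int64(-123), np.int64(-5))]
238 [(np.int64(41), np.int64(-70), np.int64(27)), (np.int64(-9), np.int64(41), np.int64(198)), (np.int64(-17), np.int64(39), np.int64(199)), (np.int64(-26), np.int64(37), np.int64(202)), (np.int64(-30), np.int64(22), np.int64(184)), (np.int64(-37), np.int64(15), np.int64(179)), (np.int64(-8), np.int64(-118), np.int64(-10))]
240 [(np.int64(39), np.int64(-63), np.int64(26)), (np.int64(-10), np.int64(42), np.int64(190)), (np.int64(-18), np.int64(41), np.int64(193)), (np.int64(-27), np.int64(40), np.int64(196)), (np.int64(-30), np.int64(21), np.int64(172)), (np.int64(-30), np.int64(-10), np.int64(132)), (np.int64(-9), np.int64(-115), np.int64(-17))]
242 [(np.int64(35), np.int64(-54), np.int64(28)), (np.int64(25), np.int64(-54), np.int64(33
[... 2496 characters left out ...]
nt64(-1), np.int64(40), np.int64(87)), (np.int64(0), np.int64(11), np.int64(44)), (np.int64(-1), np.int64(-17), np.int64(4)), (np.int64(-7), np.int64(-29), np.int64(-9)), (np.int64(-31), np.int64(13), np.int64(65)), (np.int64(-25), np.int64(-41), np.int64(-17)), (np.int64(-34), np.int64(-46), np.int64(-19))]
260 [(np.int64(0), np.int64(37), np.int64(71)), (np.int64(-1), np.int64(12), np.int64(34)), (np.int64(-2), np.int64(-16), np.int64(-5)), (np.int64(-9), np.int64(-26), np.int64(-17)), (np.int64(-17), np.int64(-32), np.int64(-20)), (np.int64(-27), np.int64(-36), np.int64(-20)), (np.int64(-36), np.int64(-39), np.int64(-20))]
top [281. 225.] [281. 226.]
2 [[-37. -10.  67.]
 [-38. -13.  67.]]
```

```bash
python3 -m jog '[[[0,0,20],[0,0,0],1],[[0,0,40],[0,0,0],1],[[-20,0,50],[0,0,0],1],[[-50,0,60],[0,0,0],1],[[-80,0,60],[0,0,0],1],[[-80,0,60],[0,0,0],1],[[-80,0,60],[0,0,0],1],[[-80,0,60],[0,0,0],1]]' && python3 - <<'E'
from h import *
st()
c=capture("scene");p,r=cur();print(r.as_matrix().round(2),px(c,p),px(c,p-[0,0,17]))
P=cloud(c)-p
N=P[(np.hypot(P[:,0],P[:,1])<90)&(P[:,2]>-60)&(P[:,2]<140)]
for z in range(-60,140,8):
    k=N[(N[:,2]>=z)&(N[:,2]<z+8)]
    if len(k):print(z,len(k),"x",k[:,0].min().round(),k[:,0].max().round(),"y",k[:,1].min().round(),k[:,1].max().round())
cv2.imwrite("pics/d.png",cv2.resize(c["color"][200:300,290:390],None,fx=6,fy=6,interpolation=cv2.INTER_CUBIC))
E
```

```text
time_s: 6.6
eef_pos: [432.9, 98.7, 149.9]
ee_rot: [0.0, 0.997, 0.078, 0.001]
force: [0.2, 0.8, -0.1]
grip_width: 0.0
t 6.6 pos [432.9  98.7 149.9] F [ 0.2  0.8 -0.1] open 0.0
[[ 0.99  0.16  0.  ]
 [ 0.16 -0.99 -0.  ]
 [ 0.    0.   -1.  ]] [355.02083353 252.90898995] [354.58412728 256.04130362]
-60 23 x 56.0 89.0 y -17.0 14.0
-52 53 x 57.0 90.0 y -16.0 13.0
-44 9 x 58.0 89.0 y -8.0 6.0
12 4 x -11.0 7.0 y -8.0 7.0
20 4 x -11.0 -2.0 y 4.0 14.0
28 5 x -14.0 -8.0 y -4.0 14.0
36 3 x -13.0 -12.0 y -3.0 7.0
52 3 x -14.0 -10.0 y 7.0 14.0
60 8 x -17.0 -3.0 y 8.0 26.0
68 9 x -19.0 -5.0 y 12.0 39.0
76 14 x -20.0 13.0 y -9.0 41.0
84 5 x -20.0 13.0 y 11.0 20.0
92 8 x -21.0 -13.0 y 14.0 52.0
100 49 x -23.0 15.0 y 15.0 63.0
108 38 x -23.0 14.0 y 11.0 63.0
116 35 x -23.0 15.0 y 12.0 48.0
124 19 x -17.0 4.0 y 33.0 44.0
132 15 x -17.0 2.0 y 33.0 40.0
```

View pics/d.png

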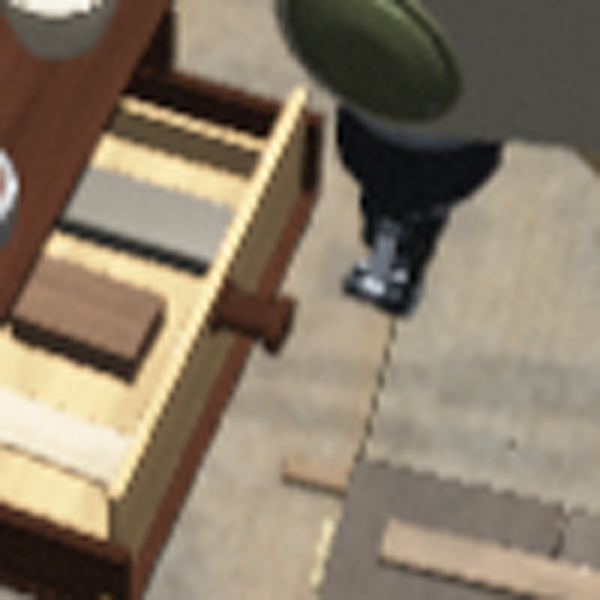

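```bash
python3 -m jog '[[[10,0,0],[0,0,-0.4],0],[[30,0,0],[0,0,-0.4],0],[[50,0,0],[0,0,-0.4],0],[[70,0,0],[0,0,-0.4],0],[[82,-1,-5],[0,0,-0.4],0],[[82,-1,-20],[0,0,-0.4],0],[[82,-1,-40],[0,0,-0.4],0],[[82,-1,-50],[0,0,-0.4],0]]' 60 && python3 -m jog '[[[0,0,-8],[0,0,0],0],[[0,0,-16],[0,0,0],0],[[0,0,-24],[0,0,0],0],[[0,0,-32],[0,0,0],0],[[0,0,-40],[0,0,0],0],[[0,0,-40],[0,0,0],0],[[0,0,-40],[0,0,0],0.5],[[0,0,-40],[0,0,0],1]]' && python3 -m jog '[[[0,0,0],[0,0,0],1],[[0,0,0],[0,0,0],1],[[0,0,0],[0,0,0],1],[[0,0,0],[0,0,0],1],[[0,0,0],[0,0,0],1],[[0,0,0],[0,0,0],1],[[0,0,0],[0,0,0],1],[[0,0,0],[0,0,0],1]]' && python3 - <<'E'
from h import *
st()
E
```

```text
time_s: 7.32
eef_pos: [514.1, 97.7, 97.1]
ee_rot: [-0.0, 0.997, 0.075, -0.001]
force: [-0.1, 0.0, -0.9]
grip_width: 0.999
time_s: 7.98
eef_pos: [514.4, 97.8, 60.0]
ee_rot: [0.0, 0.997, 0.075, 0.0]
force: [-0.6, -0.1, -0.6]
grip_width: 0.749
time_s: 8.65
eef_pos: [514.3, 97.9, 60.0]
ee_rot: [-0.0, 0.997, 0.075, 0.0]
force: [-1.5, 0.9, 5.4]
grip_width: 0.24
t 8.65 pos [514.3  97.9  60. ] F [-1.5  0.9  5.4] open 20.4
```

```bash
python3 -m jog '[[[-3,-0.5,-1],[0.4,-2.8,0],1],[[-6.5,-1,-2],[0.9,-5.7,0],1],[[-10,-1.5,-3],[1.3,-8.5,0],1],[[-13,-2,-4.5],[1.7,-11.4,0],1],[[-16.5,-2.5,-6],[2.2,-14.2,0],1],[[-16.5,-2.5,-6],[2.2,-14.2,0],1],[[-16.5,-2.5,-6],[2.2,-14.2,0],1],[[-16.5,-2.5,-6],[2.2,-14.2,0],1]]' && cat >> h.py <<'E'
def binang(c):
    "bin angle from the front wall's inner/outer faces away from the knob"
    P=Rb(0).inv().apply(cloud(c)-O)
    best=[]
    for a in np.arange(-.05,.52,.01):
        Q=P[:,[0,2]]@np.array([[np.cos(a),-np.sin(a)],[np.sin(a),np.cos(a)]])
        m=(abs(Q[:,0]-4)<4)&(abs(Q[:,1]-94.5)<4)&(abs(P[:,1])<130)&(abs(P[:,1])>40)
        f=(abs(Q[:,1]-6)<2)&(Q[:,0]>15)&(Q[:,0]<130)&(abs(P[:,1])<120)
        best.append((m.sum(),f.sum(),round(a,2)))
    return sorted(best)[::-1][:3],sorted((b[1],b[2]) for b in best)[::-1][:3]
E
python3 - <<'E'
from h import *
st();print(binang(capture("scene")));print(binang(capture("top")))
E
```

```text
time_s: 9.32
eef_pos: [499.0, 95.6, 53.5]
ee_rot: [-0.01, 0.989, 0.075, 0.126]
force: [11.1, 6.0, -12.7]
grip_width: 0.234
t 9.32 pos [499.   95.6  53.5] F [ 11.1   6.  -12.7] open 19.9
([(np.int64(65), np.int64(540), np.float64(0.31)), (np.int64(63), np.int64(533), np.float64(0.32)), (np.int64(59), np.int64(535), np.float64(0.3))], [(np.int64(540), np.float64(0.31)), (np.int64(535), np.float64(0.3)), (np.int64(533), np.float64(0.32))])
([(np.int64(127), np.int64(723), np.float64(0.31)), (np.int64(124), np.int64(742), np.float64(0.3)), (np.int64(118), np.int64(698), np.float64(0.32))], [(np.int64(742), np.float64(0.3)), (np.int64(723), np.float64(0.31)), (np.int64(720), np.float64(0.29))])
```

```bash
python3 - <<'E'
from h import *
for a in(.31,.36,.4,.45,.47): go(a,binpt(a,-16,0,72)-Rb(a).apply([0,0,32]),Rb(a))
E
```

```text
0.31 shift [ 2.3  0.7 -0.3] turn [ 0.5 -3.2 -0. ] | tcp [499.   95.6  53.5]
0.36 shift [ 0.7  0.5 -1.7] turn [ 0.9 -6.  -0. ] | tcp [499.   95.6  53.5]
0.4 shift [-0.6  0.3 -2.9] turn [ 1.2 -8.3 -0. ] | tcp [499.   95.6  53.5]
0.45 shift [-2.   0.1 -4.5] turn [  1.7 -11.1  -0. ] | tcp [499.   95.6  53.5]
0.47 shift [-2.6  0.  -5.1] turn [  1.8 -12.2  -0. ] | tcp [499.   95.6  53.5]
```

```bash
python3 -m jog '[[[0.5,0.5,-1],[0.7,-4.5,0],1],[[0,0.5,-2],[1,-6.5,0],1],[[-0.6,0.3,-3],[1.2,-8.3,0],1],[[-1.5,0,-4],[1.5,-9.7,0],1],[[-2.5,0,-4.5],[1.7,-11.1,0],1],[[-3,0,-5],[1.7,-11.6,0],1],[[-3.5,0,-5],[1.7,-11.6,0],1],[[-3.5,0,-5],[1.7,-11.6,0],1]]' && python3 - <<'E'
from h import *
st();print(binang(capture("scene"))[0]);print(binang(capture("top"))[0])
E
```

```text
time_s: 10.08
eef_pos: [497.4, 95.2, 50.2]
ee_rot: [-0.016, 0.971, 0.073, 0.229]
force: [21.9, 10.2, -10.2]
grip_width: 0.233
t 10.08 pos [497.4  95.2  50.2] F [ 21.9  10.2 -10.2] open 19.8
[(np.int64(111), np.int64(546), np.float64(0.45)), (np.int64(110), np.int64(524), np.float64(0.44)), (np.int64(105), np.int64(504), np.float64(0.46))]
[(np.int64(144), np.int64(708), np.float64(0.44)), (np.int64(142), np.int64(679), np.float64(0.43)), (np.int64(140), np.int64(712), np.float64(0.45))]
```

```bash
python3 -m jog '[[[0,0,0],[0,0,0],0.3],[[0,0,0],[0,0,0],0],[[0,0,0],[0,0,0],0],[[0,0,0],[0,0,0],0],[[-9,-1,18],[0,0,0],0],[[-17,-3,36],[0,0,0],0],[[-35,-15,72],[0,0,0],0],[[-45,-40,90],[0,0,0],0]]' && cat >> h.py <<'E'
def pieces(a=.45,names=("sand_block_a_mid","whetstone_mid","slip_a_mid")):
    for n in("scene","top"):
        c=capture(n)
        for q in names:
            for d in cut_out(c,q)[:4]:
                Q=Rb(a).inv().apply(cloud(c,d["region"])-O)
                if len(Q)<15: continue
                h=np.median(Q[:,2]);T=Q[abs(Q[:,2]-h)<4]
                if abs(T[:,1].mean())>140 or abs(T[:,0].mean())>200: continue
                r=cv2.minAreaRect(T[:,:2].astype(np.float32))
                print(n,q,round(d["p"],2),len(T),"ctr",np.round(r[0],1),"size",np.round(r[1],1),round(r[2],1),"top z",round(h,1))
        cv2.imwrite(f"pics/p_{n}.png",c["color"])
E
python3 - <<'E'
from h import *
st();pieces()
E
```

```text
time_s: 10.85
eef_pos: [448.0, 56.4, 140.6]
ee_rot: [-0.017, 0.971, 0.075, 0.225]
force: [1.3, -0.6, -0.1]
grip_width: 1.0
t 10.85 pos [448.   56.4 140.6] F [ 1.3 -0.6 -0.1] open 85.0
scene sand_block_a_mid 0.89 264 ctr [72.2  6. ] size [50.9 73.5] 86.9 top z 34.6
scene whetstone_mid 0.86 288 ctr [ 70.  -69.8] size [98.5 44.2] 1.4 top z 26.5
scene slip_a_mid 0.52 288 ctr [65.2 74.2] size [ 32.4 109.6] 88.1 top z 12.9
top sand_block_a_mid 0.61 343 ctr [72.1  2.2] size [44.1 75.3] 88.2 top z 34.9
top whetstone_mid 0.92 394 ctr [ 66.3 -73. ] size [97.7 41.8] 0.8 top z 26.8
top slip_a_mid 0.84 273 ctr [60.8 72.4] size [28.7 99.1] 87.2 top z 13.4
```

```bash
cat >> h.py <<'E'
A=.45
def b(l,x,y,z): go(l,binpt(A,x,y,z),Rb(A))
def k(l,z,dx=0,dy=0):
    R=Ro.from_euler('z',KY,degrees=True);go(l,KB+R.apply([dx,dy,z]),R)
E
python3 - <<'E'
from h import *
b("above block",72,3,70);b("at block",72,3,-6)
E
```

```text
above block shift [113.1  52.5 -23.2] turn [-0.1  0.2 -0.1] | tcp [448.8  56.  137.5]
at block shift [145.8  57.5 -91.6] turn [-0.1  0.2 -0.1] | tcp [448.8  56.  137.5]
```

```bash
python3 -m jog '[[[25,15,4],[0,0,0],0.24],[[50,30,4],[0,0,0],0.24],[[75,45,4],[0,0,0],0.24],[[92,50,4],[0,0,0],0.24],[[100,50.5,3],[0,0,0],0.24],[[104,51,-5],[0,0,0],0.24],[[113,52.5,-23],[0,0,0],0.24],[[121,53.5,-40],[0,0,0],0.24]]' && python3 - <<'E'
from h import *
st();b("at block",72,3,-6)
c=capture("scene");cv2.imwrite("pics/e.png",cv2.resize(c["color"][200:300,250:380],None,fx=6,fy=6,interpolation=cv2.INTER_CUBIC))
E
```

```text
time_s: 11.92
eef_pos: [569.6, 108.6, 97.2]
ee_rot: [-0.017, 0.972, 0.073, 0.225]
force: [0.6, 0.4, -0.9]
grip_width: 0.761
t 11.92 pos [569.6 108.6  97.2] F [ 0.6  0.4 -0.9] open 64.7
at block shift [ 25.    4.8 -51.3] turn [-0.   0.3 -0. ] | tcp [569.6 108.6  97.2]
```

View pics/e.png

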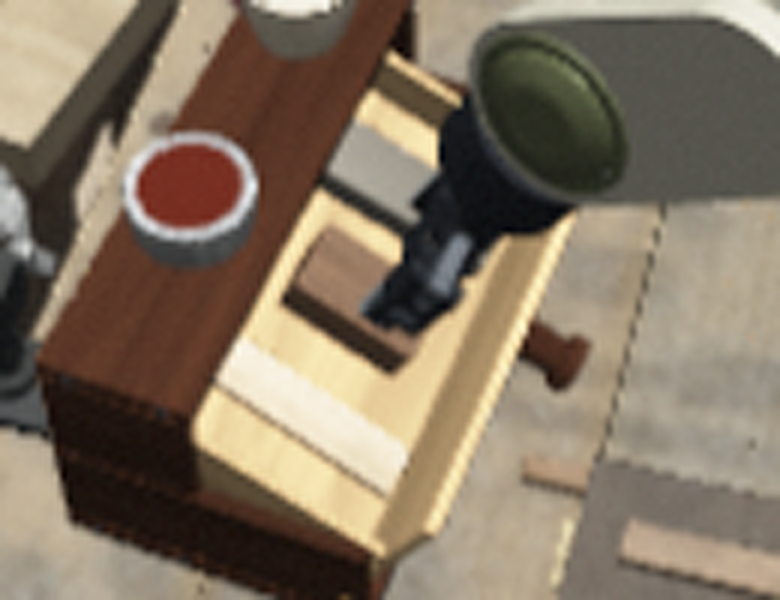

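```bash
python3 -m jog '[[[6,1,-13],[0,0,0],0.24],[[13,2.5,-26],[0,0,0],0.24],[[18,3.5,-36],[0,0,0],0.24],[[22,4,-44],[0,0,0],0.24],[[25,4.5,-51],[0,0,0],0.24],[[25,4.5,-51],[0,0,0],0.24],[[25,4.5,-51],[0,0,0],0.6],[[25,4.5,-51],[0,0,0],1]]' 50 && python3 -m jog '[[[0,0,0],[0,0,0],1],[[0,0,0],[0,0,0],1],[[0,0,0],[0,0,0],1],[[0,0,0],[0,0,0],1],[[-2,0,4],[0,0,0],1],[[-9,-1,18],[0,0,0],1],[[-17,-2,36],[0,0,0],1],[[-26,-4,54],[0,0,0],1]]' && python3 - <<'E'
from h import *
st();k("hover",75);b("now vs lift",72,3,100)
c=capture("scene")
for d in cut_out(c,"sand_block_a_mid")[:4]:
    Q=cloud(c,d["region"]);print(d["p"],np.median(Q,0))
E
```

```text
time_s: 12.63
eef_pos: [595.1, 113.2, 48.1]
ee_rot: [-0.017, 0.971, 0.073, 0.225]
force: [-1.4, 0.1, 0.4]
grip_width: 0.516
time_s: 13.3
eef_pos: [568.5, 109.3, 101.9]
ee_rot: [-0.017, 0.972, 0.073, 0.225]
force: [0.2, -0.4, -0.7]
grip_width: 0.516
t 13.3 pos [568.5 109.3 101.9] F [ 0.2 -0.4 -0.7] open 43.8
hover shift [-115.5 -315.8  -26.9] turn [  3.5  26.1 -32.1] | tcp [568.5 109.3 101.9]
now vs lift shift [-19.4  -2.8  39.4] turn [-0.   0.2 -0. ] | tcp [568.5 109.3 101.9]
0.62 [569.16276481 116.56413649 144.88029188]
0.55 [520.16346982 348.0835483   28.97105779]
0.47 [ 788.20417483 -238.37981978   27.67115768]
```

```bash
python3 -m jog '[[[-9,-2,20],[0,0,0],1],[[-19,-3,42],[0,0,0],1],[[-32,-40,42],[0.6,4.3,-5.3],1],[[-45,-78,42],[1.2,8.7,-10.7],1],[[-58,-116,42],[1.8,13,-16],1],[[-71,-154,42],[2.3,17.4,-21.4],1],[[-84,-192,42],[2.9,21.7,-26.7],1],[[-97,-230,42],[3.5,26,-32],1]]' && python3 - <<'E'
from h import *
st();k("hover",75)
E
```

```text
time_s: 14.07
eef_pos: [471.4, -122.3, 143.3]
ee_rot: [0.0, 0.978, -0.21, -0.0]
force: [0.4, -0.0, -0.2]
grip_width: 0.517
t 14.07 pos [ 471.4 -122.3  143.3] F [ 0.4 -0.  -0.2] open 43.9
hover shift [-18.4 -84.2 -68.3] turn [ 0.  -0.   0.1] | tcp [ 471.4 -122.3  143.3]
```

```bash
python3 -m jog '[[[-7,-35,0],[0,0,0],1],[[-14,-70,-8],[0,0,0],1],[[-18,-84,-30],[0,0,0],1],[[-18,-84,-50],[0,0,0],1],[[-18,-84,-65],[0,0,0],1],[[-18,-84,-68],[0,0,0],1],[[-18,-84,-68],[0,0,0],1],[[-18,-84,-68],[0,0,0],1]]' && cat >> h.py <<'E'
def inbox(zlo,zhi,rad=100):
    R=Ro.from_euler('z',KY,degrees=True)
    for n in("scene","top"):
        c=capture(n)
        for q in("sand_block_a_mid","whetstone_mid","slip_a_mid"):
            for d in cut_out(c,q)[:4]:
                Q=R.inv().apply(cloud(c,d["region"])-KB)
                Q=Q[(abs(Q[:,0])<rad)&(abs(Q[:,1])<60)&(Q[:,2]>zlo)&(Q[:,2]<zhi)]
                if len(Q)<12: continue
                r=cv2.minAreaRect(Q[:,:2].astype(np.float32))
                print(n,q,round(d["p"],2),len(Q),"ctr",np.round(r[0],1),"size",np.round(r[1],1),round(r[2],1),"z",np.round(np.percentile(Q[:,2],[10,50,90])),"x",np.round(np.percentile(Q[:,0],[1,99])),"y",np.round(np.percentile(Q[:,1],[1,99])))
        P=R.inv().apply(cloud(c)-KB);m=(abs(P[:,2]-65)<3)&(abs(P[:,0])<85)&(abs(P[:,1])<48)
        if m.sum()>20:print(n,"rim x",np.round(np.percentile(P[m][:,0],[1,99])),"y",np.round(np.percentile(P[m][:,1],[1,99])))
        cv2.imwrite(f"pics/k_{n}.png",cv2.resize(c["color"][170:250,340:440] if n=="scene" else c["color"][200:280,340:440],None,fx=6,fy=6,interpolation=cv2.INTER_CUBIC))
E
python3 - <<'E'
from h import *
st();k("hover",75);inbox(80,130)
E
```

```text
time_s: 14.73
eef_pos: [454.6, -204.8, 76.0]
ee_rot: [0.001, 0.978, -0.207, 0.002]
force: [0.1, 0.1, 0.2]
grip_width: 0.514
t 14.73 pos [ 454.6 -204.8   76. ] F [0.1 0.1 0.2] open 43.7
hover shift [-1.6 -1.7 -1. ] turn [ 0.1  0.2 -0.2] | tcp [ 454.6 -204.8   76. ]
scene sand_block_a_mid 0.68 193 ctr [-7.4  2.2] size [48.4 69.9] 86.1 z [ 93. 114. 117.] x [-40.   8.] y [-19.  27.]
scene rim x [-74.  70.] y [-34.  38.]
```

View pics/k_scene.png

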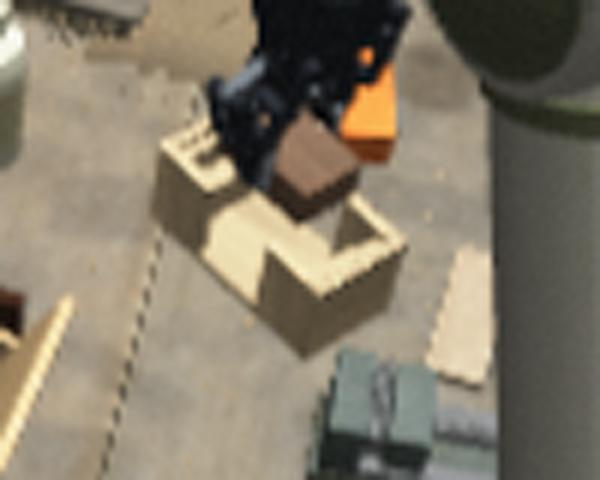

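```bash
python3 -m jog '[[[0,0,-12],[0,0,0],1],[[0,0,-24],[0,0,0],1],[[0,0,-36],[0,0,0],1],[[0,0,-46],[0,0,0],1],[[0,0,-56],[0,0,0],1],[[0,0,-65],[0,0,0],1],[[0,0,-72],[0,0,0],1],[[0,0,-75],[0,0,0],1]]' && python3 - <<'E'
from h import *
st();k("seat",-4)
E
```

```text
time_s: 15.8
eef_pos: [453.9, -204.5, -0.4]
ee_rot: [0.0, 0.978, -0.208, 0.001]
force: [0.6, -0.6, -0.9]
grip_width: 0.513
t 15.8 pos [ 4.539e+02 -2.045e+02 -4.000e-01] F [ 0.6 -0.6 -0.9] open 43.6
seat shift [-0.9 -2.  -3.6] turn [ 0.   0.1 -0.1] | tcp [ 4.539e+02 -2.045e+02 -4.000e-01]
```

```bash
python3 -m jog '[[[-0.5,-1,-1],[0,0,0],1],[[-0.5,-1,-2],[0,0,0],1],[[-0.5,-1,-3],[0,0,0],1],[[-0.5,-1,-3],[0,0,0],1],[[-0.5,-1,-3],[0,0,0],0.6],[[-0.5,-1,-3],[0,0,0],0.3],[[-0.5,-1,-3],[0,0,0],0.2],[[-0.5,-1,-3],[0,0,0],0.2]]' && python3 -m jog '[[[0,0,10],[0,0,0],0.2],[[0,0,30],[0,0,0],0.2],[[0,0,55],[0,0,0],0.2],[[0,0,85],[0,0,0],0.2],[[5,20,110],[0,0,0],0.2],[[10,40,130],[0,0,0],0.2],[[20,60,140],[0,0,0],0.2],[[40,100,140],[0,0,0],0.2]]' && python3 - <<'E'
from h import *
st();inbox(5,60);pieces(names=("whetstone_mid","slip_a_mid"));b("w",69,-72,100);b("w low",69,-72,-9)
E
```

```text
time_s: 16.47
eef_pos: [453.8, -205.8, -2.3]
ee_rot: [0.0, 0.978, -0.207, 0.002]
force: [-0.8, -0.1, -0.8]
grip_width: 0.8
time_s: 17.13
eef_pos: [493.2, -109.7, 141.1]
ee_rot: [0.001, 0.978, -0.209, 0.004]
force: [0.6, -0.2, 0.2]
grip_width: 0.801
t 17.13 pos [ 493.2 -109.7  141.1] F [ 0.6 -0.2  0.2] open 68.1
scene sand_block_a_mid 0.71 210 ctr [-3.2  3. ] size [77.6 47.3] 0.0 z [23. 37. 40.] x [-40.  34.] y [-19.  26.]
scene rim x [-74.  70.] y [-34.  37.]
top sand_block_a_mid 0.42 50 ctr [ -4.  -19.7] size [60.8 12.2] 5.3 z [32. 37. 40.] x [-34.  25.] y [-27. -15.]
top whetstone_mid 0.41 172 ctr [-1.3 -1.5] size [ 69.4 134.3] 83.7 z [ 7. 34. 57.] x [-71.  62.] y [-35.  31.]
top rim x [-71.  71.] y [-35. -13.]
scene whetstone_mid 0.69 294 ctr [ 68.4 -70.2] size [102.3  45.3] 1.6 top z 26.2
scene whetstone_mid 0.23 1030 ctr [62.5  1. ] size [111.8 268.5] 0.2 top z 8.1
scene slip_a_mid 0.81 281 ctr [65.1 73.9] size [ 32.  107.8] 87.0 top z 12.8
top whetstone_mid 0.87 395 ctr [ 67.  -72.9] size [98.4 41.7] 1.3 top z 26.7
top slip_a_mid 0.71 294 ctr [61.4 72.1] size [ 30.7 102.2] 86.8 top z 12.9
w shift [ 65.4 140.7   2.5] turn [ -3.5 -25.7  32. ] | tcp [ 492.2 -108.7  137.6]
w low shift [112.3 147.8 -95.7] turn [ -3.5 -25.7  32. ] | tcp [ 492.2 -108.7  137.6]
```

```bash
python3 -m jog '[[[11,24,5],[-0.6,-4.3,5.3],0.24],[[22,47,5],[-1.2,-8.6,10.7],0.24],[[33,71,5],[-1.8,-12.9,16],0.24],[[44,94,5],[-2.3,-17.2,21.3],0.24],[[55,118,5],[-2.9,-21.5,26.6],0.24],[[65,141,3],[-3.5,-25.7,32],0.24],[[65,141,3],[-3.5,-25.7,32],0.24],[[78,143,-24],[-3.5,-25.7,32],0.24]]' && python3 - <<'E'
from h import *
st();b("w low",68.5,-71.5,-8)
E
```

```text
time_s: 18.5
eef_pos: [571.4, 34.6, 117.4]
ee_rot: [-0.016, 0.971, 0.073, 0.226]
force: [1.4, -0.8, 2.1]
grip_width: 0.765
t 18.5 pos [571.4  34.6 117.4] F [ 1.4 -0.8  2.1] open 65.0
w low shift [ 32.1   4.9 -74.8] turn [0.1 0.4 0. ] | tcp [571.4  34.6 117.4]
```

```bash
python3 -m jog '[[[6,1,-13],[0,0,0],0.24],[[13,2,-28],[0,0,0],0.24],[[19,3,-41],[0,0,0],0.24],[[25,4,-54],[0,0,0],0.24],[[30,5,-64],[0,0,0],0.24],[[33,5,-70],[0,0,0],0.24],[[33,5,-70],[0,0,0],0.6],[[33,5,-70],[0,0,0],1]]' 80 && python3 -m jog '[[[0,0,0],[0,0,0],1],[[0,0,0],[0,0,0],1],[[0,0,0],[0,0,0],1],[[0,0,0],[0,0,0],1],[[-2,0,4],[0,0,0],1],[[-9,-1,18],[0,0,0],1],[[-17,-2,36],[0,0,0],1],[[-26,-4,54],[0,0,0],1]]' && python3 - <<'E'
from h import *
st();b("ref",68.5,-71.5,-8);k("hover",85)
E
```

```text
time_s: 19.17
eef_pos: [603.3, 39.1, 43.8]
ee_rot: [-0.016, 0.972, 0.073, 0.222]
force: [-3.9, 4.7, 4.4]
grip_width: 0.491
time_s: 19.83
eef_pos: [576.5, 35.7, 98.1]
ee_rot: [-0.017, 0.972, 0.073, 0.222]
force: [0.1, 0.3, -0.8]
grip_width: 0.469
t 19.83 pos [576.5  35.7  98.1] F [ 0.1  0.3 -0.8] open 39.9
ref shift [ 27.    3.7 -55.5] turn [ 0. -0.  0.] | tcp [576.5  35.7  98.1]
hover shift [-123.5 -242.2  -13.1] turn [  3.5  25.8 -32.1] | tcp [576.5  35.7  98.1]
```

```bash
python3 -m jog '[[[-9,-2,20],[0,0,0],1],[[-20,-3,44],[0,0,0],1],[[-35,-38,46],[0.6,4.3,-5.3],1],[[-50,-73,46],[1.2,8.6,-10.7],1],[[-65,-108,46],[1.8,12.9,-16],1],[[-80,-143,46],[2.3,17.2,-21.4],1],[[-95,-178,46],[2.9,21.5,-26.7],1],[[-110,-213,46],[3.5,25.8,-32.1],1]]' && python3 -m jog '[[[-13.5,-29,-5],[0,0,0],1],[[-13.5,-29,-20],[0,0,0],1],[[-13.5,-29,-35],[0,0,0],1],[[-13.5,-29,-50],[0,0,0],1],[[-13.5,-29,-58],[0,0,0],1],[[-13.5,-29,-58],[0,0,0],1],[[-13.5,-29,-58],[0,0,0],1],[[-13.5,-29,-58],[0,0,0],1]]' && python3 - <<'E'
from h import *
st();k("hover",85);inbox(75,140)
E
```

```text
time_s: 20.5
eef_pos: [466.2, -178.8, 144.4]
ee_rot: [0.001, 0.978, -0.211, -0.001]
force: [1.1, 1.3, -2.5]
grip_width: 0.476
time_s: 21.17
eef_pos: [454.2, -206.6, 86.5]
ee_rot: [0.001, 0.978, -0.208, 0.002]
force: [-0.1, -0.1, -1.5]
grip_width: 0.471
t 21.17 pos [ 454.2 -206.6   86.5] F [-0.1 -0.1 -1.5] open 40.0
hover shift [-1.2  0.1 -1.5] turn [ 0.1  0.2 -0.1] | tcp [ 454.2 -206.6   86.5]
scene rim x [-73.  69.] y [-33.  37.]
```

```bash
python3 - <<'E'
from h import *
R=Ro.from_euler('z',KY,degrees=True)
for n in("scene","top"):
    c=capture(n);Q=R.inv().apply(cloud(c)-KB)
    m=(abs(Q[:,0])<75)&(abs(Q[:,1])<35)&(Q[:,2]>90)&(Q[:,2]<135)
    T=Q[m]
    for lo in range(-75,75,10):
        k_=T[(T[:,0]>=lo)&(T[:,0]<lo+10)]
        if len(k_):print(n,lo,len(k_),"z",np.round(np.percentile(k_[:,2],[5,50,95])),"y",np.round([k_[:,1].min(),k_[:,1].max()]),"xmin",round(k_[:,0].min()))
E
```

```text
scene -55 50 z [100. 113. 121.] y [-17.  22.] xmin -53
scene -45 33 z [104. 118. 122.] y [-16.  23.] xmin -45
scene -35 37 z [103. 118. 122.] y [-20.  23.] xmin -35
scene -25 32 z [101. 119. 123.] y [-18.  22.] xmin -25
scene -15 59 z [107. 120. 134.] y [-30.  34.] xmin -15
scene -5 34 z [113. 121. 132.] y [-22.  35.] xmin -5
scene 5 7 z [116. 121. 130.] y [-22.  -8.] xmin 6
scene 15 6 z [101. 105. 121.] y [-2. 23.] xmin 17
scene 25 3 z [101. 102. 104.] y [21. 23.] xmin 28
scene 35 6 z [103. 105. 110.] y [20. 24.] xmin 36
scene 45 7 z [105. 112. 120.] y [18. 23.] xmin 46
```

```bash
python3 -m jog '[[[-0.5,0,-10],[0,0,0],1],[[-0.5,0,-20],[0,0,0],1],[[-0.5,0,-30],[0,0,0],1],[[-0.5,0,-38],[0,0,0],1],[[-0.5,0,-45],[0,0,0],1],[[-0.5,0,-52],[0,0,0],1],[[-0.5,0,-56],[0,0,0],1],[[-0.5,0,-58],[0,0,0],1]]' && python3 - <<'E'
from h import *
st();k("seat",24)
E
```

```text
time_s: 22.33
eef_pos: [453.1, -206.3, 26.9]
ee_rot: [0.0, 0.978, -0.208, 0.0]
force: [-0.2, 0.1, -1.5]
grip_width: 0.473
t 22.33 pos [ 453.1 -206.3   26.9] F [-0.2  0.1 -1.5] open 40.2
seat shift [-0.1 -0.2 -2.9] turn [ 0.1  0.  -0.1] | tcp [ 453.1 -206.3   26.9]
```

```bash
python3 -m jog '[[[0,0,-1.5],[0,0,0],1],[[0,0,-2.5],[0,0,0],1],[[0,0,-2.5],[0,0,0],1],[[0,0,-2.5],[0,0,0],0.6],[[0,0,-2.5],[0,0,0],0.3],[[0,0,-2.5],[0,0,0],0.2],[[0,0,-2.5],[0,0,0],0.2],[[0,0,5],[0,0,0],0.2]]' && python3 -m jog '[[[0,0,20],[0,0,0],0.2],[[0,0,45],[0,0,0],0.2],[[0,0,75],[0,0,0],0.2],[[5,20,105],[0,0,0],0.3],[[10,45,115],[0,0,0],0.4],[[18,75,115],[0,0,0],0.4],[[28,110,115],[0,0,0],0.4],[[40,150,115],[0,0,0],0.4]]' && python3 - <<'E'
from h import *
st();inbox(5,75);pieces(names=("slip_a_mid",));b("s",70.5,73,100);b("s low",70.5,73,-8)
E
```

```text
time_s: 23.0
eef_pos: [452.8, -206.1, 31.9]
ee_rot: [0.0, 0.978, -0.208, -0.0]
force: [0.1, 0.0, -0.0]
grip_width: 0.802
time_s: 23.67
eef_pos: [493.5, -55.7, 148.6]
ee_rot: [0.001, 0.978, -0.209, 0.002]
force: [0.4, -0.9, -0.2]
grip_width: 0.6
t 23.67 pos [493.5 -55.7 148.6] F [ 0.4 -0.9 -0.2] open 51.0
scene sand_block_a_mid 0.49 51 ctr [ 6.4 23.3] size [46.9  8.9] 2.8 z [15. 27. 37.] x [-16.  29.] y [19. 28.]
scene whetstone_mid 0.51 286 ctr [-1.7  2.5] size [102.5  45.6] 3.5 z [54. 59. 62.] x [-52.  48.] y [-19.  24.]
scene rim x [-74.  63.] y [-34.  37.]
top sand_block_a_mid 0.51 23 ctr [ 0.9 22.6] size [42.8  2.6] 3.0 z [17. 32. 39.] x [-20.  21.] y [20. 23.]
top whetstone_mid 0.78 551 ctr [ 1.3 -1.7] size [104.6  47.8] 2.4 z [53. 58. 62.] x [-50.  52.] y [-20.  22.]
top rim x [-71.  72.] y [-35.  35.]
scene slip_a_mid 0.88 293 ctr [64.4 74. ] size [ 32.8 110.4] 88.6 top z 12.8
scene slip_a_mid 0.7 71 ctr [194.6 -83.4] size [62.4 64.5] 28.4 top z 105.1
top slip_a_mid 0.9 287 ctr [59.6 71.7] size [29.7 98.2] 86.8 top z 12.8
s shift [ 44.1 232.8  -6.9] turn [ -3.5 -25.8  32.2] | tcp [493.1 -57.2 147.6]
s low shift [  90.5  239.8 -104.1] turn [ -3.5 -25.8  32.2] | tcp [493.1 -57.2 147.6]
```

View pics/k_scene.png

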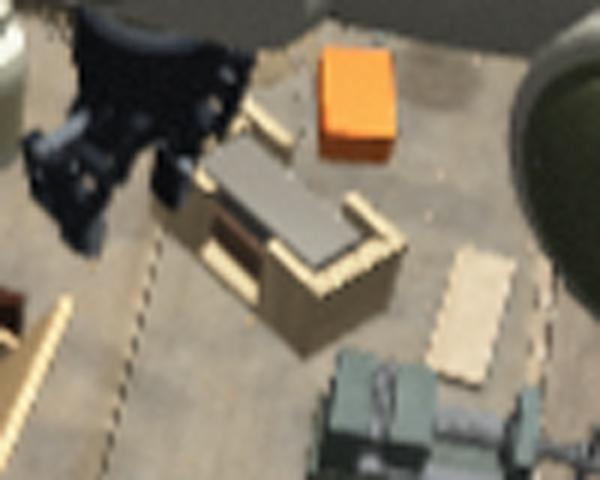

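```bash
python3 -m jog '[[[6,33,0],[-0.5,-3.7,4.6],0.5],[[13,67,0],[-1,-7.4,9.2],0.5],[[19,100,0],[-1.5,-11,13.8],0.5],[[25,133,0],[-2,-14.7,18.4],0.5],[[31,166,0],[-2.5,-18.4,23],0.5],[[38,200,-3],[-3,-22.1,27.6],0.5],[[44,233,-7],[-3.5,-25.8,32.2],0.5],[[44,233,-7],[-3.5,-25.8,32.2],0.5]]' && python3 -m jog '[[[9,1,-18],[0,0,0],0.5],[[17,2.5,-36],[0,0,0],0.5],[[24,3.5,-50],[0,0,0],0.5],[[30,4.5,-63],[0,0,0],0.5],[[35,5,-74],[0,0,0],0.5],[[39,6,-81],[0,0,0],0.5],[[41,6,-86],[0,0,0],0.5],[[41,6,-86],[0,0,0],0.5]]' && python3 - <<'E'
from h import *
st();b("s low",70.5,73,-8);b("tilt0",70.5,73,0)
c=capture("scene");cv2.imwrite("pics/f.png",cv2.resize(c["color"][235:305,260:350],None,fx=7,fy=7,interpolation=cv2.INTER_CUBIC))
E
```

```text
time_s: 24.93
eef_pos: [535.7, 180.1, 139.3]
ee_rot: [-0.017, 0.972, 0.078, 0.223]
force: [-0.3, -1.3, -1.1]
grip_width: 0.499
time_s: 25.6
eef_pos: [578.3, 182.0, 53.8]
ee_rot: [-0.016, 0.972, 0.074, 0.222]
force: [-0.6, 0.1, 0.3]
grip_width: 0.497
t 25.6 pos [578.3 182.   53.8] F [-0.6  0.1  0.3] open 42.2
s low shift [  5.4   0.5 -10.4] turn [ 0.1 -0.  -0. ] | tcp [578.3 182.   53.8]
tilt0 shift [ 2.   0.  -3.2] turn [ 0.1 -0.  -0. ] | tcp [578.3 182.   53.8]
```

View pics/f.png

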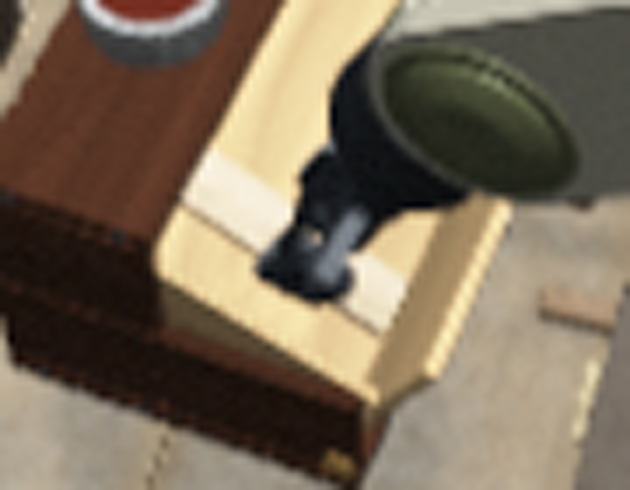

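```bash
python3 -m jog '[[[1,0,-2],[0,0,0],0.5],[[2,0.2,-4],[0,0,0],0.5],[[3,0.3,-6],[0,0,0],0.5],[[4,0.4,-8],[0,0,0],0.5],[[5,0.5,-9.5],[0,0,0],0.5],[[5.4,0.5,-10.4],[0,0,0],0.5],[[5.4,0.5,-10.4],[0,0,0],0.5],[[5.4,0.5,-10.4],[0,0,0],0.5]]' 30 && python3 -m jog '[[[0.3,0,-0.5],[0,0,0],0.5],[[0.5,0,-1],[0,0,0],0.5],[[0.7,0,-1.5],[0,0,0],0.5],[[0.9,0,-2],[0,0,0],0.5],[[0.9,0,-2],[0,0,0],0.5],[[0.9,0,-2],[0,0,0],0.5],[[0.9,0,-2],[0,0,0],0.5],[[0.9,0,-2],[0,0,0],0.5]]' && python3 - <<'E'
from h import *
st();b("s low",70.5,73,-8);print(Rb(A).inv().apply(cur()[0]-O))
E
```

```text
time_s: 26.32
eef_pos: [583.7, 183.0, 44.2]
ee_rot: [-0.016, 0.972, 0.074, 0.223]
force: [0.2, 0.2, 0.3]
grip_width: 0.499
time_s: 26.98
eef_pos: [584.5, 182.9, 42.2]
ee_rot: [-0.016, 0.972, 0.074, 0.223]
force: [-0.1, -0.2, 0.3]
grip_width: 0.501
t 26.98 pos [584.5 182.9  42.2] F [-0.1 -0.2  0.3] open 42.6
s low shift [-0.9 -0.4  1.3] turn [ 0.1  0.  -0.1] | tcp [584.5 182.9  42.2]
[70.76264252 73.22093647 -9.51845599]
```

```bash
python3 -m jog '[[[0.2,0,-0.5],[0,0,0],0.5],[[0.4,0,-1],[0,0,0],0.5],[[0.6,0,-1.5],[0,0,0],0.5],[[0.9,0,-2],[0,0,0],0.5],[[0.9,0,-2],[0,0,0],0.5],[[0.9,0,-2],[0,0,0],0.5],[[0.9,0,-2],[0,0,0],0.5],[[0.9,0,-2],[0,0,0],0.5]]' && python3 -m jog '[[[0,0,0],[0,0,0],0.6],[[0,0,0],[0,0,0],0.7],[[0,0,0],[0,0,0],1],[[0,0,0],[0,0,0],1],[[0,0,0],[0,0,0],1],[[0,0,0],[0,0,0],1],[[0,0,0],[0,0,0],1],[[0,0,0],[0,0,0],1]]' 30 && python3 - <<'E'
from h import *
st();print(Rb(A).inv().apply(cur()[0]-O))
E
```

```text
time_s: 27.65
eef_pos: [585.4, 183.0, 40.3]
ee_rot: [-0.016, 0.972, 0.074, 0.223]
force: [-2.9, -1.0, 3.9]
grip_width: 0.496
time_s: 28.32
eef_pos: [585.8, 183.0, 40.7]
ee_rot: [-0.016, 0.972, 0.074, 0.223]
force: [-3.4, -0.9, 5.7]
grip_width: 0.34
t 28.32 pos [585.8 183.   40.7] F [-3.4 -0.9  5.7] open 28.9
[ 71.25683796  73.11980036 -11.4089797 ]
```

```bash
python3 -m jog '[[[-0.5,0,1],[0,0,0],1],[[-2,0,4],[0,0,0],1],[[-6,-1,12],[0,0,0],1],[[-11,-2,24],[0,0,0],1],[[-20,-3,42],[0,0,0],1],[[-29,-4,60],[0,0,0],1],[[-38,-6,78],[0,0,0],1],[[-47,-7,98],[0,0,0],1]]' 40 && python3 - <<'E'
from h import *
st();k("hover",70);c=capture("scene")
for d in cut_out(c,"slip_a_mid")[:3]:
    Q=Rb(A).inv().apply(cloud(c,d["region"])-O);r=cv2.minAreaRect(Q[:,:2].astype(np.float32));print(d["p"],np.round(r[0]),np.round(r[1]),r[2],np.round(np.percentile(Q,[2,50,98],axis=0)))
E
```

```text
time_s: 28.98
eef_pos: [537.5, 175.7, 139.1]
ee_rot: [-0.016, 0.972, 0.074, 0.222]
force: [-0.4, -0.2, -0.4]
grip_width: 0.333
t 28.98 pos [537.5 175.7 139.1] F [-0.4 -0.2 -0.4] open 28.3
hover shift [ -84.5 -382.2  -69.1] turn [  3.6  25.9 -32.2] | tcp [537.5 175.7 139.1]
0.5 [31. 69.] [179.  90.] 26.868453979492188 [[  9.  32.  84.]
 [ 85.  75. 115.]
 [124.  90. 132.]]
```

```bash
python3 -m jog '[[[-8,-36,2],[0.4,3.2,-4],1],[[-16,-73,2],[0.9,6.5,-8],1],[[-24,-109,2],[1.3,9.7,-12],1],[[-32,-146,2],[1.8,12.9,-16.1],1],[[-40,-182,2],[2.2,16.1,-20.1],1],[[-48,-219,2],[2.7,19.4,-24.1],1],[[-56,-255,2],[3.1,22.6,-28.1],1],[[-64,-290,2],[3.6,25.9,-32.2],1]]' && python3 -m jog '[[[-7,-33,0],[0,0,0],1],[[-14,-66,-5],[0,0,0],1],[[-19,-87,-20],[0,0,0],1],[[-20.5,-92,-40],[0,0,0],1],[[-20.5,-92,-58],[0,0,0],1],[[-20.5,-92,-68],[0,0,0],1],[[-20.5,-92,-71],[0,0,0],1],[[-20.5,-92,-71],[0,0,0],1]]' && python3 - <<'E'
from h import *
st();k("hover",70)
R=Ro.from_euler('z',KY,degrees=True)
for n in("scene","top"):
    c=capture(n);Q=R.inv().apply(cloud(c)-KB)
    T=Q[(abs(Q[:,0])<85)&(abs(Q[:,1])<30)&(Q[:,2]>78)&(Q[:,2]<105)]
    for lo in range(-75,75,10):
        k_=T[(T[:,0]>=lo)&(T[:,0]<lo+10)]
        if len(k_):print(n,lo,len(k_),"z",np.round(np.percentile(k_[:,2],[5,50,95])),"y",np.round([k_[:,1].min(),k_[:,1].max()]),"x",round(k_[:,0].min()),round(k_[:,0].max()))
E
```

```text
time_s: 29.75
eef_pos: [473.5, -115.7, 139.8]
ee_rot: [-0.0, 0.978, -0.21, -0.002]
force: [1.1, 0.3, -0.3]
grip_width: 0.334
time_s: 30.42
eef_pos: [453.8, -205.6, 68.7]
ee_rot: [-0.001, 0.978, -0.208, -0.001]
force: [0.6, 0.0, -0.2]
grip_width: 0.333
t 30.42 pos [ 453.8 -205.6   68.7] F [ 0.6  0.  -0.2] open 28.3
hover shift [-0.8 -0.9  1.3] turn [-0.1 -0.1 -0.1] | tcp [ 453.8 -205.6   68.7]
scene -65 19 z [ 91.  97. 101.] y [-14.  17.] x -63 -55
scene -55 21 z [93. 97. 99.] y [-11.  18.] x -55 -46
scene -45 19 z [90. 94. 97.] y [-12.  17.] x -44 -35
scene -35 18 z [88. 93. 96.] y [-13.  17.] x -35 -26
scene -25 22 z [85. 92. 95.] y [-13.  21.] x -25 -15
scene -15 37 z [ 87.  94. 105.] y [-24.  29.] x -15 -5
scene -5 17 z [ 87.  95. 102.] y [-15.  29.] x -4 5
scene 5 6 z [ 87.  92. 102.] y [-16.  -7.] x 6 10
scene 15 1 z [79. 79. 79.] y [13. 13.] x 23 23
scene 25 5 z [79. 81. 85.] y [11. 17.] x 25 31
scene 35 5 z [78. 82. 86.] y [15. 18.] x 35 45
scene 45 4 z [79. 79. 82.] y [ 9. 15.] x 48 53
```

```bash
cat >> h.py <<'E'
def slope(zlo,zhi):
    R=Ro.from_euler('z',KY,degrees=True)
    c=capture("scene");Q=R.inv().apply(cloud(c)-KB)
    for lo,hi in((-66,-18),(20,66)):
        T=Q[(Q[:,0]>lo)&(Q[:,0]<hi)&(abs(Q[:,1]-2)<13)&(Q[:,2]>zlo)&(Q[:,2]<zhi)]
        if len(T)<8: print(lo,"few",len(T));continue
        M=np.c_[T[:,:2],np.ones(len(T))];w=np.ones(len(T),bool)
        for _ in range(5):
            s=np.linalg.lstsq(M[w],T[w,2],rcond=None)[0];e=T[:,2]-M@s;w=abs(e)<3
        print(lo,w.sum(),"slope deg x,y",np.degrees(s[:2]).round(1),"z@-60,0",round(s[2]-60*s[0],1),round(s[2],1),"x",T[w,0].min().round(1),T[w,0].max().round(1),"y",T[w,1].min().round(1),T[w,1].max().round(1))
E
python3 - <<'E'
from h import *
slope(72,108)
E
```

```text
-66 59 slope deg x,y [-6.1  2.7] z@-60,0 98.3 91.9 x -62.5 -18.8 y -10.8 15.0
20 8 slope deg x,y [-1.4  7. ] z@-60,0 84.6 83.1 x 23.7 54.7 y 8.8 14.7
```

```bash
python3 -m jog '[[[1,-0.5,0],[-1.2,-2.7,0],1],[[2,-1,0],[-2.4,-5.5,0],1],[[2,-1,0],[-2.4,-5.5,0],1],[[2,-1,0],[-2.4,-5.5,0],1],[[2,-1,0],[-2.4,-5.5,0],1],[[2,-1,0],[-2.4,-5.5,0],1],[[2,-1,0],[-2.4,-5.5,0],1],[[2,-1,0],[-2.4,-5.5,0],1]]' && python3 - <<'E'
from h import *
st();slope(72,108)
E
```

```text
time_s: 31.23
eef_pos: [456.1, -207.1, 69.2]
ee_rot: [0.01, 0.977, -0.208, 0.051]
force: [0.2, 1.5, -0.9]
grip_width: 0.336
t 31.23 pos [ 456.1 -207.1   69.2] F [ 0.2  1.5 -0.9] open 28.6
-66 70 slope deg x,y [-3.8 -0.2] z@-60,0 92.4 88.4 x -62.4 -18.1 y -11.0 14.5
20 9 slope deg x,y [ -1.3 -38.4] z@-60,0 96.7 95.4 x 23.0 54.7 y 8.7 14.7
```

```bash
python3 -m jog '[[[0,0,-5],[0,0,0],1],[[0,0,-9],[0,0,0],1],[[0,0,-13],[0,0,0],1],[[0,0,-16],[0,0,0],1],[[0,0,-19],[0,0,0],1],[[0,0,-21],[0,0,0],1],[[0,0,-22],[0,0,0],1],[[0,0,-22],[0,0,0],1]]' && python3 - <<'E'
from h import *
st();inbox(55,90);slope(50,85)
E
```

```text
time_s: 31.95
eef_pos: [456.4, -207.3, 48.1]
ee_rot: [0.01, 0.977, -0.208, 0.052]
force: [-2.9, 2.1, 10.7]
grip_width: 0.332
t 31.95 pos [ 456.4 -207.3   48.1] F [-2.9  2.1 10.7] open 28.2
scene whetstone_mid 0.57 34 ctr [-12.7  23.3] size [80.3 16.1] 5.8 z [57. 60. 65.] x [-52.  26.] y [14. 28.]
scene slip_a_mid 0.47 123 ctr [-4.6  2. ] size [ 32.1 115. ] 88.9 z [65. 68. 71.] x [-60.  52.] y [-13.  18.]
scene rim x [-72.  72.] y [-33.  37.]
-66 61 slope deg x,y [ 0.1 -1. ] z@-60,0 68.7 68.8 x -65.5 -18.2 y -10.0 14.6
20 8 slope deg x,y [  1.8 -11.5] z@-60,0 63.8 65.7 x 42.6 64.1 y 0.4 14.1
```

View pics/k_scene.png

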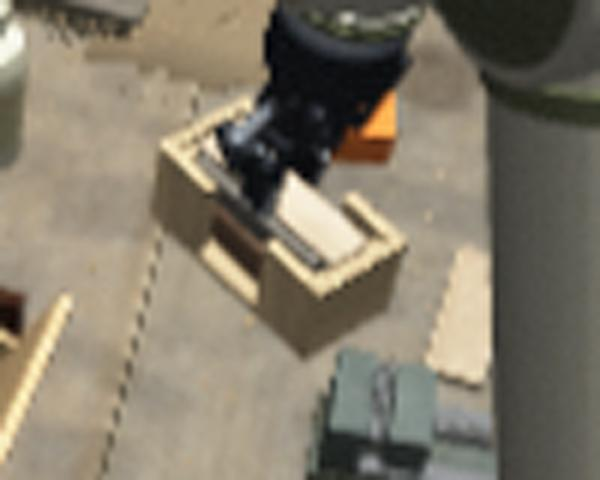

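```bash
python3 -m jog '[[[0,0,0.5],[0,0,0],1],[[0,0,0.5],[0,0,0],0.66],[[0,0,0.5],[0,0,0],0.6],[[0,0,0.5],[0,0,0],0.5],[[0,0,0.5],[0,0,0],0.4],[[0,0,0.5],[0,0,0],0.4],[[0,0,0.5],[0,0,0],0.4],[[0,0,5],[0,0,0],0.4]]' && python3 -m jog '[[[0,0,20],[0,0,0],0.4],[[0,0,45],[0,0,0],0.4],[[0,0,75],[0,0,0],0.4],[[0,20,95],[1,2.7,0],0.2],[[0,45,95],[2.4,5.5,0],0],[[0,75,95],[2.4,5.5,0],0],[[0,110,95],[2.4,5.5,0],0],[[0,150,95],[2.4,5.5,0],0]]' && python3 - <<'E'
from h import *
st();inbox(55,90);slope(50,85)
E
```

```text
time_s: 33.07
eef_pos: [455.5, -206.7, 51.6]
ee_rot: [0.01, 0.977, -0.208, 0.051]
force: [0.3, -0.1, -0.2]
grip_width: 0.6
time_s: 33.73
eef_pos: [455.8, -56.3, 147.5]
ee_rot: [-0.0, 0.978, -0.209, 0.0]
force: [0.7, 0.0, -0.5]
grip_width: 1.0
t 33.73 pos [455.8 -56.3 147.5] F [ 0.7  0.  -0.5] open 85.0
scene slip_a_mid 0.5 98 ctr [-31.8   1.4] size [54.5 33.5] 14.3 z [64. 67. 71.] x [-60.  -3.] y [-13.  17.]
scene rim x [-73.  28.] y [-34.  37.]
top whetstone_mid 0.7 68 ctr [4.1 0.5] size [91.7 40.9] 1.2 z [56. 58. 63.] x [-42.  49.] y [-21.  21.]
top slip_a_mid 0.97 436 ctr [ 0.3 -0.2] size [ 32.7 118.6] 89.8 z [63. 67. 70.] x [-57.  57.] y [-16.  15.]
top rim x [-71.  72.] y [-35.  34.]
-66 57 slope deg x,y [ 2.1 -2.4] z@-60,0 67.3 69.5 x -65.8 -19.6 y -9.8 14.9
20 few 6
```

View pics/k_scene.png

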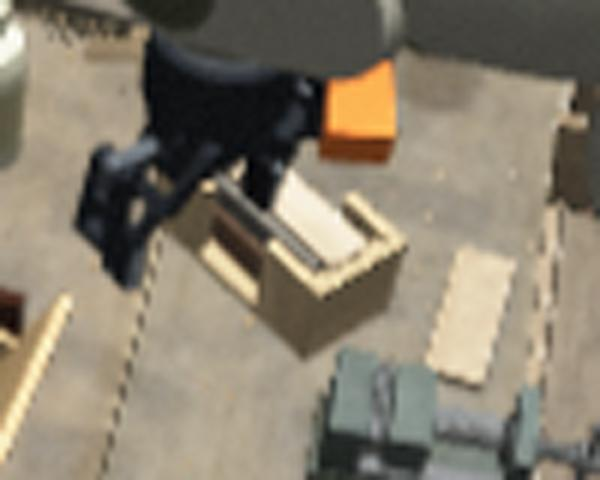

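```bash
python3 - <<'E'
from h import *
b("hov",-16,0,130);b("grip",-16,0,40)
R=Ro.from_euler('z',KY,degrees=True);c=capture("top")
m=cut_out(c,"slip_a_mid")
for d in m[:2]:
    Q=R.inv().apply(cloud(c,d["region"])-KB);T=Q[(abs(Q[:,0])<54)&(abs(Q[:,1])<12)]
    if len(T)>50: print(len(T),np.linalg.lstsq(np.c_[T[:,:2],np.ones(len(T))],T[:,2],rcond=None)[0],[np.median(T[(T[:,0]>a)&(T[:,0]<a+18),2]).round(1) for a in range(-54,54,18)])
print(binang(c)[0],binang(capture("scene"))[0])
E
```

```text
hov shift [  2.3 147.8 -17.1] turn [ -3.6 -25.9  32.2] | tcp [456.  -58.  147.2]
grip shift [ 41.  153.7 -98.1] turn [ -3.6 -25.9  32.2] | tcp [456.  -58.  147.2]
313 [-4.92374397e-03 -9.04980746e-04  6.64495379e+01] [np.float64(66.4), np.float64(67.0), np.float64(67.1), np.float64(66.3), np.float64(66.2), np.float64(65.8)]
[(np.int64(111), np.int64(1330), np.float64(0.41)), (np.int64(111), np.int64(1297), np.float64(0.42)), (np.int64(105), np.int64(1241), np.float64(0.43))] [(np.int64(125), np.int64(1231), np.float64(0.42)), (np.int64(118), np.int64(1160), np.float64(0.43)), (np.int64(114), np.int64(1190), np.float64(0.41))]
```

```bash
python3 - <<'E'
from h import *
import h
h.A=.42
h.b("hov",-16,0,130);h.b("grip",-16,0,40)
E
python3 -m jog '[[[0,25,0],[-0.6,-4,5.4],0],[[0,50,0],[-1.2,-8,10.7],0],[[0,75,0],[-1.8,-12,16.1],0],[[0,100,0],[-2.4,-16,21.4],0],[[0,123,0],[-3,-20,26.8],0],[[2,147,-10],[-3.5,-24.2,32.2],0],[[2,147,-15],[-3.5,-24.2,32.2],0],[[2,147,-15],[-3.5,-24.2,32.2],0]]' && python3 - <<'E'
from h import *
import h
h.A=.42
st();h.b("hov",-16,0,130);h.b("grip",-16,0,40)
E
```

```text
hov shift [  5.6 147.9 -15. ] turn [ -3.3 -24.2  32.2] | tcp [455.9 -57.6 147.1]
grip shift [ 41.9 153.4 -97.1] turn [ -3.3 -24.2  32.2] | tcp [455.9 -57.6 147.1]
time_s: 35.0
eef_pos: [457.0, 90.2, 131.2]
ee_rot: [-0.014, 0.975, 0.073, 0.207]
force: [0.8, -0.2, -0.7]
grip_width: 1.0
t 35.0 pos [457.   90.2 131.2] F [ 0.8 -0.2 -0.7] open 85.0
hov shift [4.5 0.1 1. ] turn [ 0.1 -0.1  0. ] | tcp [457.   90.2 131.2]
grip shift [ 40.8   5.6 -81.2] turn [ 0.1 -0.1  0. ] | tcp [457.   90.2 131.2]
```

```bash
python3 -m jog '[[[10,1,-12],[0,0,0],0],[[18,2,-30],[0,0,0],0],[[25,3,-46],[0,0,0],0],[[32,4,-62],[0,0,0],0],[[37,5,-73],[0,0,0],0],[[40.5,5.5,-81],[0,0,0],0],[[40.5,5.5,-81],[0,0,0],0.4],[[40.5,5.5,-81],[0,0,0],1]]' 60 && python3 -m jog '[[[0,0,0],[0,0,0],1],[[0,0,0],[0,0,0],1],[[0,0,0],[0,0,0],1],[[0,0,0],[0,0,0],1],[[0,0,0],[0,0,0],1],[[0,0,0],[0,0,0],1],[[0,0,0],[0,0,0],1],[[0,0,0],[0,0,0],1]]' && python3 - <<'E'
from h import *
st()
for a in(.42,.35,.28,.21,.14,.07,0,-.02): go(a,binpt(a,-16,0,72)-Rb(a).apply([0,0,32]),Rb(a))
E
```

```text
time_s: 35.67
eef_pos: [498.9, 94.9, 51.4]
ee_rot: [-0.014, 0.975, 0.073, 0.208]
force: [-0.1, 0.1, -0.3]
grip_width: 0.75
time_s: 36.33
eef_pos: [498.6, 95.4, 52.0]
ee_rot: [-0.014, 0.975, 0.074, 0.209]
force: [-4.7, -1.8, 7.5]
grip_width: 0.238
t 36.33 pos [498.6  95.4  52. ] F [-4.7 -1.8  7.5] open 20.2
0.42 shift [-0.8  0.3 -2. ] turn [0.2 0.2 0. ] | tcp [498.6  95.4  52. ]
0.35 shift [1.4 0.7 0.1] turn [-0.4  4.1 -0. ] | tcp [498.6  95.4  52. ]
0.28 shift [3.7 1.  2. ] turn [-1.   8.1 -0. ] | tcp [498.6  95.4  52. ]
0.21 shift [6.1 1.4 3.8] turn [-1.6 12.  -0. ] | tcp [498.6  95.4  52. ]
0.14 shift [8.6 1.8 5.4] turn [-2.2 16.  -0. ] | tcp [498.6  95.4  52. ]
0.07 shift [11.3  2.2  6.8] turn [-2.8 20.  -0. ] | tcp [498.6  95.4  52. ]
0 shift [14.   2.6  8. ] turn [-3.4 23.9 -0. ] | tcp [498.6  95.4  52. ]
-0.02 shift [14.8  2.7  8.3] turn [-3.6 25.1 -0. ] | tcp [498.6  95.4  52. ]
```

```bash
python3 -m jog '[[[2,0.5,1.5],[-0.6,4,0],1],[[4.4,1,3.5],[-1.1,8,0],1],[[6.8,1.4,5],[-1.7,12,0],1],[[9.4,1.8,6.5],[-2.3,16,0],1],[[12,2.2,7.7],[-2.8,20,0],1],[[14.5,2.5,8.5],[-3.4,23.5,0],1],[[15.5,2.6,8.5],[-3.5,24,0],1],[[16.5,2.6,8.5],[-3.5,24,0],1]]' && python3 - <<'E'
from h import *
st();print(binang(capture("scene"))[0],binang(capture("top"))[0])
go(0,binpt(0,-16,0,72)-Rb(0).apply([0,0,32]),Rb(0))
E
```

```text
time_s: 37.0
eef_pos: [514.4, 97.9, 61.8]
ee_rot: [0.001, 0.997, 0.076, -0.003]
force: [-18.0, -3.1, 29.2]
grip_width: 0.236
t 37.0 pos [514.4  97.9  61.8] F [-18.   -3.1  29.2] open 20.1
[(np.int64(68), np.int64(828), np.float64(0.01)), (np.int64(63), np.int64(932), np.float64(0.0)), (np.int64(61), np.int64(665), np.float64(0.02))] [(np.int64(78), np.int64(488), np.float64(0.0)), (np.int64(73), np.int64(432), np.float64(0.01)), (np.int64(68), np.int64(524), np.float64(-0.01))]
0 shift [-1.9  0.1 -1.8] turn [ 0.1 -0.2 -0.1] | tcp [514.4  97.9  61.8]
```

```bash
python3 -m jog '[[[0.5,0,1],[0,0,0],1],[[1,0,1.5],[0,0,0],1],[[1.5,0.2,1.5],[0,0,0],1],[[2,0.3,1.5],[0,0,0],1],[[2.5,0.4,1.5],[0,0,0],1],[[2.5,0.4,1.5],[0,0,0],1],[[2.5,0.4,1.5],[0,0,0],1],[[2.5,0.4,1.5],[0,0,0],1]]' && python3 - <<'E'
from h import *
st();print(binang(capture("scene"))[0],binang(capture("top"))[0])
E
```

```text
time_s: 37.77
eef_pos: [514.3, 97.9, 61.9]
ee_rot: [0.001, 0.997, 0.076, -0.005]
force: [-19.5, -5.8, 18.0]
grip_width: 0.236
t 37.77 pos [514.3  97.9  61.9] F [-19.5  -5.8  18. ] open 20.1
[(np.int64(63), np.int64(805), np.float64(0.01)), (np.int64(60), np.int64(930), np.float64(0.0)), (np.int64(57), np.int64(624), np.float64(0.02))] [(np.int64(75), np.int64(429), np.float64(0.0)), (np.int64(69), np.int64(401), np.float64(0.01)), (np.int64(67), np.int64(453), np.float64(-0.01))]
```

```bash
python3 -m jog '[[[2,0.3,1],[0,0,0],0.8],[[2,0.3,1],[0,0,0],0.3],[[2,0.3,1],[0,0,0],0],[[2,0.3,1],[0,0,0],0],[[-2,0,5],[0,0,0],0],[[-2,0,30],[0,0,0],0],[[-2,0,60],[0,0,0],0],[[-20,-10,90],[0,0,0],0]]' && python3 -m jog '[[[-20,-30,10],[0,0,0],0],[[-40,-60,10],[0,0,0],0],[[-60,-90,10],[0,0,0],0],[[-70,-120,10],[0,0,0],0],[[-80,-150,10],[0,0,0],0],[[-80,-170,10],[0,0,0],0],[[-80,-170,10],[0,0,0],0],[[-80,-170,10],[0,0,0],0]]' && python3 - <<'E'
from h import *
np.set_printoptions(precision=1,suppress=True)
st()
th=np.radians(8.6);ex=np.array([np.cos(th),np.sin(th)]);ey=np.array([-ex[1],ex[0]])
for n in("top","scene"):
  c=capture(n);P=cloud(c)
  W=P[(abs(P[:,2]-114)<4)&(P[:,0]<570)&(P[:,0]>480)&(P[:,1]>-80)&(P[:,1]<290)];u=W[:,:2]@ex
  k_=abs(u-np.median(u))<9;print(n,"wall u",np.percentile(u[k_],[5,50,95]),"was 541.2/540.6",binang(c)[0])
  for q in("wax_tin","cup_a","glue_bottle"):
    for d in cut_out(c,q)[:1]:
      Q=cloud(c,d["region"]);r=cv2.minAreaRect(Q[:,:2].astype(np.float32));h=np.median(Q[:,2]);T=Q[abs(Q[:,2]-h)<8];print(q,h,np.array(cv2.minAreaRect(T[:,:2].astype(np.float32))[0]))
  cv2.imwrite(f"pics/end_{n}.png",c["color"])
inbox(55,80)
a=cv2.resize(cv2.imread("pics/end_scene.png")[160:310,240:440],(600,450),interpolation=cv2.INTER_CUBIC);cv2.imwrite("pics/end.png",a)
E
```

```text
time_s: 38.53
eef_pos: [498.7, 89.0, 152.8]
ee_rot: [0.0, 0.997, 0.076, -0.0]
force: [1.5, -0.4, 0.1]
grip_width: 0.999
time_s: 39.2
eef_pos: [417.5, -82.2, 161.7]
ee_rot: [0.001, 0.997, 0.074, -0.001]
force: [-0.5, 0.1, 0.6]
grip_width: 0.999
t 39.2 pos [417.5 -82.2 161.7] F [-0.5  0.1  0.6] open 84.9
top wall u [537.6 541.  545. ] was 541.2/540.6 [(np.int64(152), np.int64(1124), np.float64(0.0)), (np.int64(144), np.int64(1038), np.float64(0.01)), (np.int64(138), np.int64(1147), np.float64(-0.01))]
wax_tin 190.7116330914903 [645.5 164.2]
cup_a 185.55324221349932 [669.9  35. ]
glue_bottle 97.59490012104446 [ 648.1 -197.8]
scene wall u [537.1 540.5 544.7] was 541.2/540.6 [(np.int64(109), np.int64(883), np.float64(0.01)), (np.int64(107), np.int64(993), np.float64(0.0)), (np.int64(103), np.int64(738), np.float64(0.02))]
wax_tin 190.56460349528066 [645.7 166.5]
cup_a 199.6334053735809 [665.1  35.4]
glue_bottle 83.05812230500489 [ 642.8 -181.1]
scene whetstone_mid 0.73 216 ctr [-1.8  0.6] size [146.8  73.8] 0.1 z [57. 64. 68.] x [-74.  71.] y [-33.  37.]
scene rim x [-73.  71.] y [-33.  36.]
top whetstone_mid 0.45 22 ctr [31.9 18.1] size [29.5  5.4] 3.0 z [57. 59. 62.] x [17. 47.] y [16. 21.]
top slip_a_mid 0.69 184 ctr [35.4  0.7] size [49.4 33.1] 2.7 z [62. 67. 70.] x [11. 58.] y [-14.  17.]
top rim x [-67.  72.] y [-35.  34.]
```

View pics/end.png

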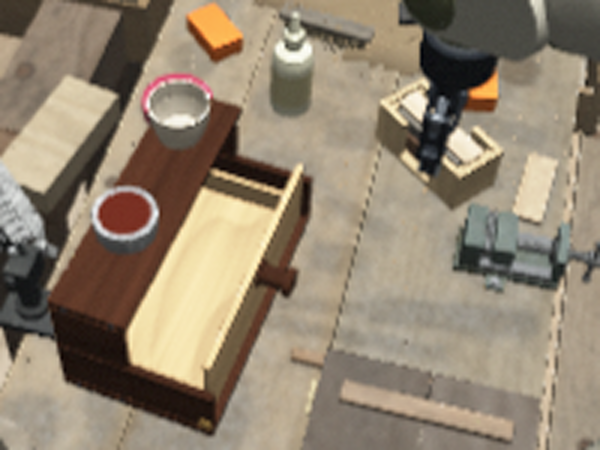

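```bash
python3 -c "
from rig import ctrl
print(ctrl.finish_job())"
```

```text
the job is handed in; nothing more can be done
None
```

The job is done and handed in at about 39 s of the 72 s allowed. I swung the bin to its forward stop by the knob and nested the sanding block, whetstone and slip in the stepped box in that order. Then I swung the empty bin shut.

**Last checks**
- **Box:** tops read at z about 37–40 mm (block), 58–59 mm (whetstone) and 66–67 mm (slip). Seated values are 38, 60 and 68 mm, and the cameras read the box rim about 1.4 mm low. The slip measured level to about 0.3°.
- **Bin:** it reads 0.00–0.01 rad, and its front wall is back within 0.2 mm of where it started.
- **Tin, cup and bottle:** the tin and cup read within about 3 mm of their starting places. The bottle's readings shifted up to about 5 mm, which I put down to measuring different parts of its outline, and it stands upright in the last picture. The gripper is clear of everything.

**What did not agree**
- **Short tool:** the fingertips proved about 30 mm shorter than the stated tool frame. The first knob grasp closed on air; I corrected for it after measuring with the depth image.
- **Bin moved back slightly:** it drifted from 0.45 to about 0.42 rad, probably when the fingertips touched its floor to pick up the slip. It stayed there until I shut it.
- **Tilted slip:** the slip sat about 6° tilted in the grip, so I tilted the tool to level it. It touched down with about 11 N before release.

I viewed 13 pictures against the budget of 10.

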